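# Change over the specimen pots and set the clamp screw

### The arm

A 6-joint arm with a two-finger parallel gripper is mounted at the origin on the work surface. World frame = base frame: x ahead of the robot, y to its left, z up, the work surface at z = 0. Lengths are in m, angles in rad, forces in N, time in s.
With the tool pointing down it reaches from about 0.15 to 0.775 m from the base axis. Payload 6.1 kg.
Tool frame: the origin (TCP) lies between the finger pads; the fingertips stand 8 mm ahead of it and the grasp point (between the pads) lies 11 mm behind it (r.tcp_to_tips is the distance from the TCP to the fingertips, in m); x points along the fingers, z is the direction in which the jaws open and shut, and the axes are right-handed (so a half turn about x gives the same grasp; the last joint's range is limited). The gripper opens to 85 mm and grips with 20 to 120 N. Pads are 22 mm wide; open, the fingers measure 114 mm over their backs; the gripper's body (76 mm by 85 mm) begins 54 mm behind the grasp point. The pads swing forward as they close: fully open they stand 13 mm farther back than shut.
Start: joints at [0, 0.126, -0.04, 1.405, 0, 1.571], TCP at [0.525, -0, 0.215] pointing down, gripper open.
Joint ranges: [-2.72, 2.72], [-0.95, 1.95], [-1.27, 1.35], [-1.78, 2.02], [-1.46, 1.47], [-3.14, 3.14]. Speed limits (rad/s): [2.39, 2.39, 3.01, 3.14, 3.14, 3.14].

### API

Orientations are given as a rotation vector (axis times angle).
In Python, from workcell import r gives the robot as it stands.
- The arm moves only by the tool send_rows, never from a script. Its argument "rows" is a list of rows, each an object of numbers: "tx", "ty", "tz": the shift along the tool's x, y, z in cm; "wx", "wy", "wz": the turn, a rotation vector about the tool's x, y, z in degrees; "grip": the gripper command: -1 is shut, 1 is fully open, values between are in proportion. A call has 1 to 8 rows; each row shifts and turns the pose as measured when the row begins, along the tool's axes as they then stand; what a row does not reach is not made up. A row lasts 1/8 s, in which the tool goes at most 62.5 mm and 10.7 degrees, less where a joint would pass 70% of its speed; a pose out of reach is approached as far as the arm can. A call is refused whole if a number of a shift passes 6.25 or a number of a turn 10.7, either way. A call with a gripper value outside its range is refused whole. The fingers move at their own pace and stop on an object; the grip force is fixed at half the most. Time passes only in rows, so rows that do not move let the fingers close. It gives the time, the measured TCP pose, the force and the opening at its end, in the units of the state.
- r.sense(): the state, without advancing time (a new reading comes with each control period).
- r.read_camera(name): name is "scene" or "side" or "wrist"; returns the picture (400x640x3 uint8, blue, green, red); there is no depth.
- r.calibration(name): a dict with "fov_y" (degrees; the focal length in pixels is half the picture's height over the tangent of half this angle, whatever the lens; pixels are square), "cx", "cy" (the principal point, pixels), "distortion" ([k1, k2, p1, p2, k3] as OpenCV has them; the pictures are not rectified), "world_from_camera" (4x4, takes a point from camera to world coordinates); the wrist camera has in their place "T_tool_cam" (4x4, takes a point from camera to tool coordinates, whose origin is the TCP and whose axes are the tool frame's). Camera axes: x right, y down, z forward; pixel columns grow to the right and rows downward; lengths in m; the calibration is good to about 2 mm. A picture is of the moment at which its call begins: read the wrist's pose just before it. calibration takes no time and is no camera call.
- r.hand_in(): hands the job in, once; it reports no verdict.
The state is a dict: "t": time; "joint_pos": joint angles; "qd": joint speeds; "joint_efforts": joint torques, N m; "tcp_pos": TCP position; "tool_rot": TCP orientation; "ft_force": force on the tool from outside, world axes, zero at the start; "moment": the same for the moment, N m; "opening": finger opening in m.
Only numpy, scipy, OpenCV 4.12 (cv2) and the standard library are available. Lean on these libraries where they do the work, as an engineer would, in place of code of your own. Each camera call takes 0.05 s, during which the arm holds its last target. There are 200 camera calls.

### The job

The next specimen is due under the microscope: make the tall and the short metal pot change places, each standing fully down in the pocket of the fixture where the other one was. Then turn the winged thumbscrew clockwise until it stops hard against its seat, and back it off a quarter turn so that the clamp jaw runs free. Finish while still holding the wing firmly in the gripper at that setting, without knocking either pot over or disturbing the things standing around.

Things in the scene. Friction and masses are not known exactly. Their poses are not given: they have to be found in the camera images.
- fixture: Fixed aluminium plate 100 (x) x 300 (y) x 12 mm on the bench; origin: centre of its underside. In its middle a dark boss, 32 mm across, 40 mm above the bench, carries the thumbscrew; a round pocket lies 105 mm to either side along y. A low jaw (26 mm wide, top 22 mm above the bench) is beside the +y pocket. The bench 115 mm from the screw along -x (robot's side) is free, to park a pot.
- jaw_pocket (a point): Centre of the floor of the pocket next to the clamp jaw (fixture's +y side). Pocket 52 mm across, 4 mm deep, floor 8 mm above the bench, rim chamfered. Axes as the fixture's. As the screw seats, the jaw comes up to the pot in here and may push it gently by up to 4 mm, never squeezing it; at the start it stands over 3 mm clear.
- plain_pocket (a point): Centre of the floor of the other pocket (fixture's -y side), same size, no jaw.
- tall_pot_mid (a point): Tall closed aluminium pot: plain cylinder 44 mm across and 66 mm high, with a dark band near its top, 90 to 185 g, standing in one of the pockets (either one). This point is its centre, half-way up, 33 mm above its underside; z up along its axis.
- short_pot_mid (a point): Short closed aluminium pot: cylinder 44 mm across and 48 mm high with a small 16 mm wide, 6 mm high stud on its flat top (54 mm in all), 90 to 185 g, standing in the other pocket. This point is its centre, half-way up its full height, 27 mm above its underside; z up along its axis.
- screw_wing (a point): Centre of the steel wing of the thumbscrew, 71 mm above the bench, on the screw's vertical axis. The wing is an upright block 36 mm long (this point's x axis), 12 mm thick (its y), 26 mm high (58 to 84 mm above the bench); below it a thin stem with a collar 16 mm across at 55 to 58 mm. It turns with the screw and does not rise or fall.
- screw (a joint): Angle of the thumbscrew, rad, growing as it is turned clockwise seen from above (tightened). 2.8: seated, a hard stop; 0: fully loose. At 0 the wing's long axis lies along the fixture's x; at q it has turned clockwise by q from there. It starts 0.9 to 1.55 rad short of the seat, stays where it is left and turns with about 0.08 N m.
- dish: Bystander: small round glass dish, 90 mm across, 16 mm high. Leave alone.
- dropper: Bystander: small brown bottle, 34 mm across, 75 mm high. Leave alone.
- slide_box: Bystander: grey flat slide box 80 x 100 x 30 mm. Leave alone.
Things that resemble listed ones, but are neither listed nor needed, are in the scene too. Leave any purple or red look-alike of the part that bears short_pot_mid alone.

How it is judged:
On the way, in this order (a step that is already met when the one before it is completed fails the run):
1. the two pots have changed places, each down in the other's pocket, upright and let go (((horizontal distance between tall_pot_mid and jaw_pocket below 0.008 m and z of tall_pot_mid in the frame of jaw_pocket between 0.0305 and 0.0355 m and horizontal distance between short_pot_mid and plain_pocket below 0.008 m and z of short_pot_mid in the frame of plain_pocket between 0.0245 and 0.0295 m) or (horizontal distance between tall_pot_mid and plain_pocket below 0.008 m and z of tall_pot_mid in the frame of plain_pocket between 0.0305 and 0.0355 m and horizontal distance between short_pot_mid and jaw_pocket below 0.008 m and z of short_pot_mid in the frame of jaw_pocket between 0.0245 and 0.0295 m)) and distance of each of tall_pot_mid, short_pot_mid from where it was at the start of the episode above 0.15 m and angle between each of tall_pot_mid, short_pot_mid's own z axis and vertical below 0.06 rad and contact force between the fingers and tall_pot below 0.1 N and contact force between the fingers and short_pot below 0.1 N), for 0.2 s.
2. the thumbscrew is turned clockwise onto its seat (value of joint screw above 2.73 rad), for 0.1 s.
At the end, for the whole second after the job is handed in: Each pot upright (0.06 rad) in the other's pocket, within 8 mm of its centre, down on the floor (2.5 mm), not touched by the fingers; the screw, once seated, is backed off 1.57 rad (within 0.22) and still; the fingers hold the wing (over 2 N) (all of step 1 and value of joint screw between 1.009 and 1.449 rad and velocity of joint screw between -0.08 and 0.08 rad/s and contact force between the fingers and screw above 2 N); the arm keeps its last pose, push and grip.
It fails at once if a pot is knocked over (angle between any of tall_pot_mid, short_pot_mid's own z axis and vertical above 0.7 rad).
It fails at once if a bystander is disturbed (distance of any of dish, dropper, slide_box from where it was at the start of the episode above 0.03 m).
It also fails if it takes over 64 s, if anything falls off the work surface, if the arm or the gripper's body presses on something with over 40 N, if the wrist force passes 120 N, or if a joint passes its speed limit or range.

## Working session

There is one attempt and no reset: what is moved stays moved. The work goes in short steps, Python scripts to look and compute and a tool call to move; the robot and the scene stay as the last step left them, time stands still between calls to the robot, and variables do not carry over. Pictures are saved under pics/ and viewed, about 8 in all and at most 12, crops included, and the job is handed in when it is done.

Besides the shell and the picture viewer there is one more tool, called after "Emit:" as name([rows], argument=value, ...), one row to a line, values as JSON. send_rows: Moves the arm, as the interface text tells. Its arguments: {"type":"object","properties":{"rows":{"type":"array"}},"required":["rows"]}

```bash
mkdir -p pics; ls
cat > h.py <<'E'
import numpy as np, cv2
from scipy.spatial.transform import Rotation as R
from workcell import r
def cam(n):
    c=r.calibration(n); f=200/np.tan(np.radians(c["fov_y"])/2)
    K=np.array([[f,0,c["cx"]],[0,f,c["cy"]],[0,0,1.]]); D=np.array(c["distortion"],float)
    if n=="wrist":
        s=r.sense(); T=np.eye(4); T[:3,:3]=R.from_rotvec(s["tool_rot"]).as_matrix(); T[:3,3]=s["tcp_pos"]
        W=T@np.array(c["T_tool_cam"])
    else: W=np.array(c["world_from_camera"])
    return K,D,W
def px2w(c,px,z):
    K,D,W=c
    u=cv2.undistortPoints(np.array(px,float).reshape(-1,1,2),K,D).reshape(-1,2)
    d=np.c_[u,np.ones(len(u))]@W[:3,:3].T
    return W[:3,3]+d*((z-W[2,3])/d[:,2])[:,None]
def w2px(c,P):
    K,D,W=c; V=np.linalg.inv(W)
    return cv2.projectPoints(np.array(P,float).reshape(-1,1,3),cv2.Rodrigues(V[:3,:3])[0],V[:3,3],K,D)[0].reshape(-1,2)
E
python3 - <<'E'
from h import *
s=r.sense(); print({k:np.round(v,3) for k,v in s.items()})
c=cam("wrist"); print(c); print(R.from_rotvec(s["tool_rot"]).as_matrix().round(3))
for n in ("scene","wrist"): cv2.imwrite(f"pics/{n}0.png",r.read_camera(n))
print(cam("scene"))
E
```

```text
pics
{'t': np.float64(0.0), 'joint_pos': array([ 0.   ,  0.126, -0.041,  1.405,  0.   ,  1.571]), 'qd': array([-0.001, -0.001,  0.001,  0.001,  0.001,  0.001]), 'joint_efforts': array([-2.0000e-03, -4.3592e+01,  3.5292e+01,  1.7000e-02, -0.0000e+00,
       -0.0000e+00]), 'tcp_pos': array([0.525, 0.   , 0.215]), 'tool_rot': array([-0.   ,  1.572,  0.   ]), 'ft_force': array([ 0.673, -0.064,  0.486]), 'moment': array([-0.001,  0.023,  0.   ]), 'opening': np.float64(0.085)}
(array([[351.11692155,   0.        , 314.16355399],
       [  0.        , 351.11692155, 200.73057683],
       [  0.        ,   0.        ,   1.        ]]), array([-0.06548449,  0.        ,  0.        ,  0.        ,  0.        ]), array([[ 9.99997468e-01,  1.34134469e-03, -1.80663865e-03,
         5.24918300e-01],
       [ 7.35898795e-04, -9.53702646e-01, -3.00750264e-01,
         7.69705372e-02],
       [-2.12640583e-03,  3.00748173e-01, -9.53701219e-01,
         3.72275718e-01],
       [ 0.00000000e+00,  0.00000000e+00,  0.00000000e+00,
         1.00000000e+00]]))
[[-0.002 -0.     1.   ]
 [ 0.     1.     0.   ]
 [-1.     0.    -0.002]]
(array([[424.23840078,   0.        , 315.81229376],
       [  0.        , 424.23840078, 205.81138309],
       [  0.        ,   0.        ,   1.        ]]), array([0.02779464, 0.        , 0.        , 0.        , 0.        ]), array([[-0.28706162,  0.51868332, -0.80533424,  1.635509  ],
       [ 0.95779154,  0.14207773, -0.24989853,  0.32163828],
       [-0.01519814, -0.8430786 , -0.53757557,  0.78236845],
       [ 0.        ,  0.        ,  0.        ,  1.        ]]))
```

View pics/scene0.png

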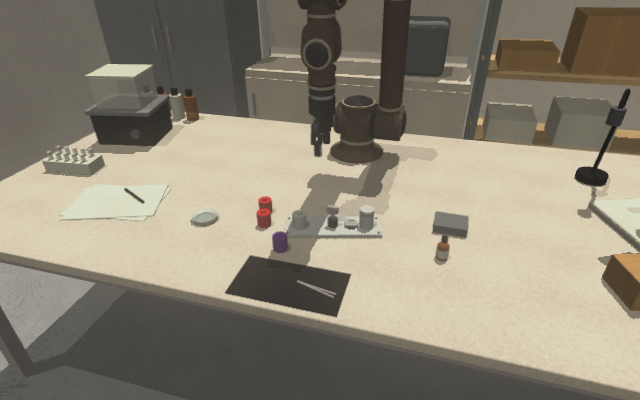

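View pics/wrist0.png

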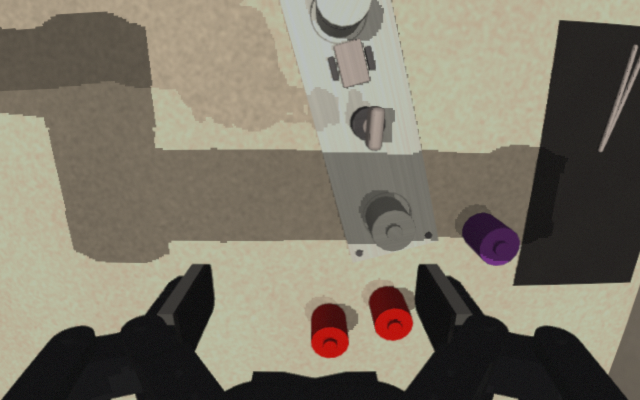

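The wrist picture shows the tall pot at the top (about 343,10), the jaw block at (352,62), the wing at (377,115) and the short pot's stud at (393,230). The red look-alikes are at (330,342) and (394,322), the purple one at (498,246).

Run:
```python
from h import *
c=cam("wrist")
def p(n,px,z): print(n,px2w(c,px,z).round(4).tolist())
p("stud",[[393,230]],.062); p("wing",[[377,110]],.084)
p("wing ends",[[378,111],[373,148]],.084)
p("plateL",[[282,0],[348,255]],.012); p("plateR",[[391,0],[437,240]],.012)
p("red tops",[[330,343],[394,322]],.048); p("purple",[[498,246]],.048)
s=cam("scene")
def q(n,px,z): print(n,px2w(s,px,z).round(4).tolist())
q("tall top",[[367,209]],.074); q("short top",[[300,213]],.060); q("dish",[[204,217]],.016);q("dropper",[[443,240]],.075);q("box",[[451,217]],.03)
q("plate corners",[[288,236],[381,236],[378,217]],.012)
im=r.read_camera("wrist"); cv2.imwrite("pics/w1.png",cv2.resize(im[0:270,260:540],None,fx=2.8,fy=2.2,interpolation=cv2.INTER_CUBIC))
```

```text
stud [[0.5997, -0.0501, 0.062]]
wing [[0.5747, 0.0623, 0.084]]
wing ends [[0.5755, 0.0615, 0.084], [0.5729, 0.0317, 0.084]]
plateL [[0.4943, 0.159, 0.012], [0.5627, -0.1011, 0.012]]
plateR [[0.5958, 0.1595, 0.012], [0.6625, -0.0828, 0.012]]
red tops [[0.5423, -0.1931, 0.048], [0.6123, -0.1652, 0.048]]
purple [[0.7137, -0.074, 0.048]]
tall top [[0.5503, 0.1486, 0.074]]
short top [[0.6058, -0.0494, 0.06]]
dish [[0.648, -0.3652, 0.016]]
dropper [[0.6502, 0.3772, 0.075]]
box [[0.4589, 0.3992, 0.03]]
plate corners [[0.6675, -0.0691, 0.012], [0.592, 0.2025, 0.012], [0.4927, 0.1766, 0.012]]
```

View pics/w1.png

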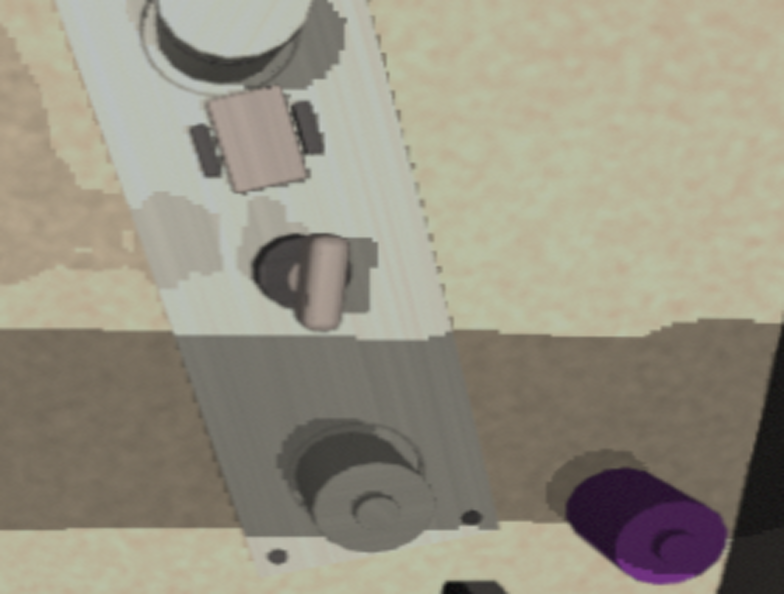

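Emit:
send_rows([
  {"wx": -7.5, "grip": 1},
  {"wx": -7.5, "grip": 1},
  {"tx": 2, "ty": -2.25, "tz": 2, "grip": 1},
  {"tx": 2, "ty": -2.25, "tz": 2, "grip": 1},
  {"tx": 2, "ty": -2.25, "tz": 2, "grip": 1},
  {"grip": 1},
  {"grip": 1},
])

```text
$.rows[0]: bad value
```

```bash
cat >> h.py <<'E'
def yaw():
    M=R.from_rotvec(r.sense()["tool_rot"]).as_matrix(); return np.degrees(np.arctan2(M[1,2],M[0,2])), M
def go(x,y,z,psi=None):
    s=r.sense(); a,M=yaw(); d=(np.array([x,y,z])-s["tcp_pos"])
    da=0 if psi is None else psi-a
    M2=R.from_euler('z',da,degrees=True).as_matrix()@M
    print("wx",round(-da,2),"then tool cm",(M2.T@d*100).round(2),"(unturned",(M.T@d*100).round(2),")")
def st():
    s=r.sense(); a,M=yaw(); print("t",round(float(s["t"]),2),"tcp",np.round(s["tcp_pos"],4),"yaw",round(a,2),"down",M[:,0].round(3),"F",np.round(s["ft_force"],1),"M",np.round(s["moment"],2),"op",round(float(s["opening"]),4))
E
python3 - <<'E'
from h import *
st(); cv2.imwrite("pics/w2.png",r.read_camera("wrist")); print(w2px(cam("wrist"),[[.6,-.0495,.062]]))
E
```

```text
t 0.15 tcp [0.5247 0.     0.2147] yaw 0.0 down [-0.001  0.    -1.   ] F [ 0.6 -0.5 -0.4] M [0.   0.04 0.02] op 0.0856
[[393.10799352 229.30013412]]
```

View pics/w2.png

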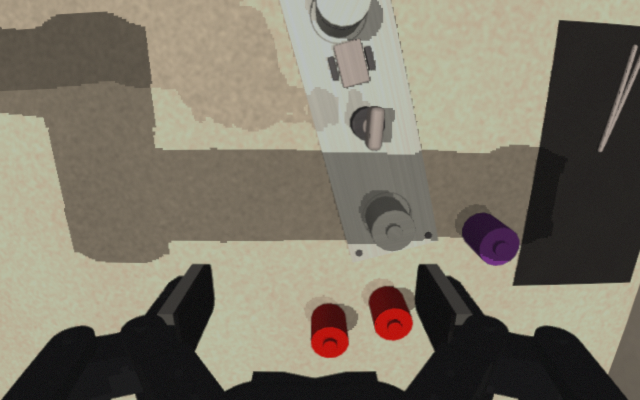

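The call was refused because each row needs every key, so the arm has not moved and this picture repeats the earlier view.

Emit:
send_rows([
  {"tx": 0, "ty": 0, "tz": 0, "wx": -7.5, "wy": 0, "wz": 0, "grip": 1},
  {"tx": 0, "ty": 0, "tz": 0, "wx": -7.5, "wy": 0, "wz": 0, "grip": 1},
  {"tx": 2, "ty": -2.25, "tz": 2, "wx": 0, "wy": 0, "wz": 0, "grip": 1},
  {"tx": 2, "ty": -2.25, "tz": 2, "wx": 0, "wy": 0, "wz": 0, "grip": 1},
  {"tx": 2, "ty": -2.25, "tz": 2, "wx": 0, "wy": 0, "wz": 0, "grip": 1},
  {"tx": 0, "ty": 0, "tz": 0, "wx": 0, "wy": 0, "wz": 0, "grip": 1},
])

```text
t: 0.95
tcp_pos: [0.602, -0.0499, 0.1524]
tool_rot: [-0.213, 1.562, 0.214]
ft_force: [-0.1, 0.4, -0.0]
opening: 0.0853
```

Run:
```python
from h import *
st(); cv2.imwrite("pics/w3.png",r.read_camera("wrist")); print(w2px(cam("wrist"),[[.6,-.0495,.062]]));go(.6,-.0495,.029,15)
```

```text
t 0.95 tcp [ 0.602  -0.0499  0.1524] yaw 15.57 down [-0.002  0.    -1.   ] F [-0.1  0.4 -0. ] M [0.02 0.02 0.  ] op 0.0853
[[312.05953392 198.21781001]]
wx 0.6 then tool cm [12.46  0.02 -0.15] (unturned [12.46  0.03 -0.15] )
```

View pics/w3.png

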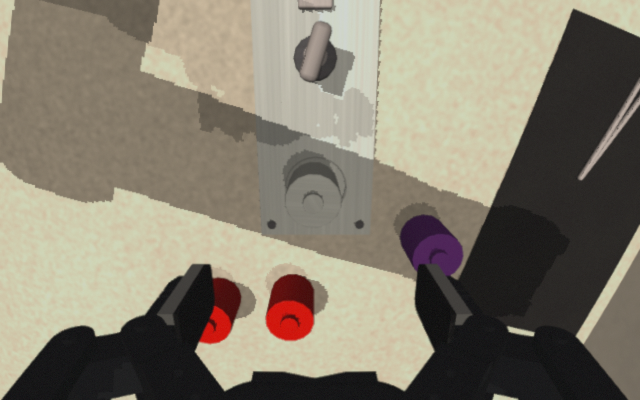

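Stud at (314,198), exactly where predicted (312,198), so the short pot is centred and the fixture yaw is about 15.6°. Descending to grip it.

Emit:
send_rows([
  {"tx": 5, "ty": 0, "tz": -0.1, "wx": 0, "wy": 0, "wz": 0, "grip": 1},
  {"tx": 4, "ty": 0, "tz": 0, "wx": 0, "wy": 0, "wz": 0, "grip": 1},
  {"tx": 3, "ty": 0, "tz": 0, "wx": 0, "wy": 0, "wz": 0, "grip": 1},
  {"tx": 0, "ty": 0, "tz": 0, "wx": 0, "wy": 0, "wz": 0, "grip": 1},
])

```text
t: 1.5
tcp_pos: [0.6004, -0.0478, 0.0356]
tool_rot: [-0.215, 1.556, 0.215]
ft_force: [-0.2, 1.0, 0.3]
opening: 0.085
```

Run:
```python
from h import *
st(); go(.6,-.0495,.029)
```

```text
t 1.5 tcp [ 0.6004 -0.0478  0.0356] yaw 15.69 down [ 0.005  0.001 -1.   ] F [-0.2  1.   0.3] M [-0.06  0.03  0.02] op 0.085
wx 0 then tool cm [ 0.66 -0.16 -0.09] (unturned [ 0.66 -0.16 -0.09] )
```

Emit:
send_rows([
  {"tx": 0.6, "ty": -0.15, "tz": -0.1, "wx": 0, "wy": 0, "wz": 0, "grip": 1},
  {"tx": 0, "ty": 0, "tz": 0, "wx": 0, "wy": 0, "wz": 0, "grip": -1},
  {"tx": 0, "ty": 0, "tz": 0, "wx": 0, "wy": 0, "wz": 0, "grip": -1},
  {"tx": 0, "ty": 0, "tz": 0, "wx": 0, "wy": 0, "wz": 0, "grip": -1},
  {"tx": 0, "ty": 0, "tz": 0, "wx": 0, "wy": 0, "wz": 0, "grip": -1},
  {"tx": 0, "ty": 0, "tz": 0, "wx": 0, "wy": 0, "wz": 0, "grip": -1},
])

```text
t: 2.25
tcp_pos: [0.6029, -0.0493, 0.0359]
tool_rot: [-0.216, 1.547, 0.214]
ft_force: [-0.2, -0.6, -1.9]
opening: 0.0393
```

Run:
```python
from h import *
st()
```

```text
t 2.25 tcp [ 0.6029 -0.0493  0.0359] yaw 15.72 down [ 0.013  0.    -1.   ] F [-0.2 -0.6 -1.9] M [-0.01  0.05 -0.01] op 0.0393
```

Emit:
send_rows([
  {"tx": 0, "ty": 0, "tz": 0, "wx": 0, "wy": 0, "wz": 0, "grip": -1},
])

```text
t: 2.38
tcp_pos: [0.6027, -0.0493, 0.0357]
tool_rot: [-0.216, 1.547, 0.214]
ft_force: [-0.1, -0.1, -1.1]
opening: 0.0395
```

Run:
```python
from h import *
st(); cv2.imwrite("pics/w4.png",r.read_camera("wrist")); st()
```

```text
t 2.38 tcp [ 0.6027 -0.0493  0.0357] yaw 15.72 down [ 0.013  0.    -1.   ] F [-0.1 -0.1 -1.1] M [-0.   -0.   -0.07] op 0.0395
t 2.42 tcp [ 0.6027 -0.0494  0.0356] yaw 15.72 down [ 0.013  0.    -1.   ] F [ 0.1  0.3 -0.4] M [0.01 0.04 0.02] op 0.0394
```

View pics/w4.png

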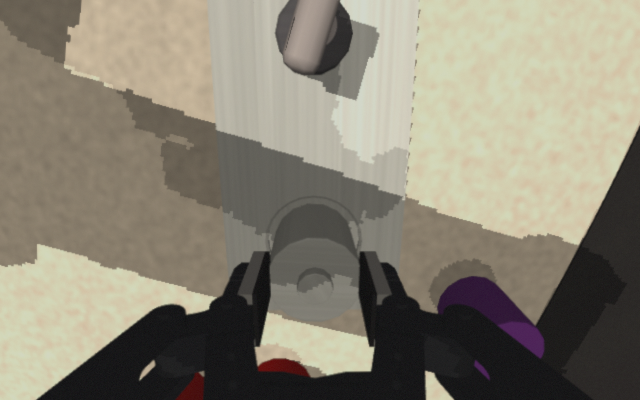

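The grip is good: both fingers are on the pot at about (315,280), and the opening reads about 4.5 mm low. Lifting and carrying it to the free parking spot.

Emit:
send_rows([
  {"tx": -3.5, "ty": 0, "tz": 0, "wx": 0, "wy": 0.7, "wz": 0, "grip": -1},
  {"tx": -3.5, "ty": 0, "tz": 0, "wx": 0, "wy": 0, "wz": 0, "grip": -1},
  {"tx": 0, "ty": 3.4, "tz": -3.9, "wx": 0, "wy": 0, "wz": 0, "grip": -1},
  {"tx": 0, "ty": 3.4, "tz": -3.9, "wx": 0, "wy": 0, "wz": 0, "grip": -1},
  {"tx": 0, "ty": 3.4, "tz": -3.9, "wx": 0, "wy": 0, "wz": 0, "grip": -1},
  {"tx": 0, "ty": 0, "tz": 0, "wx": 0, "wy": 0, "wz": 0, "grip": -1},
])

```text
t: 3.18
tcp_pos: [0.4581, 0.0187, 0.1059]
tool_rot: [-0.216, 1.562, 0.213]
ft_force: [0.8, -0.6, -1.3]
opening: 0.0395
```

Run:
```python
from h import *
st(); go(.463,.018,.0277,15.6)
c=cam("wrist"); im=r.read_camera("wrist"); cv2.imwrite("pics/w5.png",im)
```

```text
t 3.17 tcp [0.4581 0.0187 0.1059] yaw 15.66 down [-0.002 -0.002 -1.   ] F [ 0.8 -0.6 -1.3] M [-0.02 -0.08  0.  ] op 0.0395
wx 0.06 then tool cm [ 7.82 -0.19  0.47] (unturned [ 7.82 -0.19  0.47] )
```

View pics/w5.png

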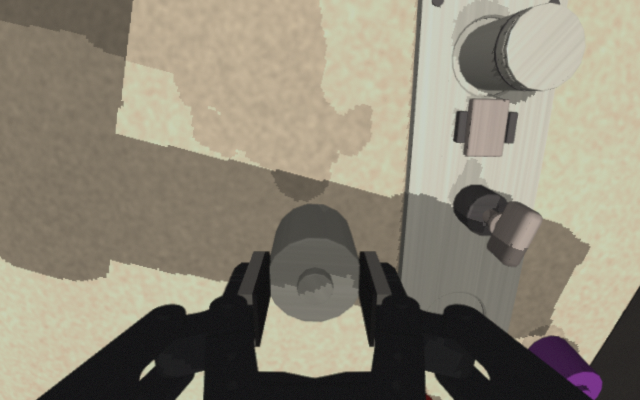

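The short pot hangs straight in the gripper. The tall pot's top is at about (545,47), and the empty pocket is partly visible near (465,300).

Emit:
send_rows([
  {"tx": 4, "ty": -0.2, "tz": 0.4, "wx": 0, "wy": 0, "wz": 0, "grip": -1},
  {"tx": 3, "ty": 0, "tz": 0, "wx": 0, "wy": 0, "wz": 0, "grip": -1},
  {"tx": 0, "ty": 0, "tz": 0, "wx": 0, "wy": 0, "wz": 0, "grip": -1},
])

```text
t: 3.6
tcp_pos: [0.4689, 0.0166, 0.036]
tool_rot: [-0.216, 1.555, 0.211]
ft_force: [-1.0, 0.1, -1.9]
opening: 0.0395
```

```bash
cat >> h.py <<'E'
def scan(px,z,c): print(px2w(c,px,z).round(4).tolist())
E
python3 - <<'E'
from h import *
c=cam("wrist"); K,D,W=c
# pose for w5
T=np.eye(4); T[:3,:3]=R.from_rotvec([-0.216,1.562,0.213]).as_matrix(); T[:3,3]=[0.4581,0.0187,0.1059]
c5=(K,D,T@np.array(r.calibration("wrist")["T_tool_cam"]))
scan([[545,47],[505,47],[585,47],[545,5],[545,90]],.074,c5); scan([[480,210]],.04,c5)
T[:3,:3]=R.from_rotvec([-0.213,1.562,0.214]).as_matrix(); T[:3,3]=[0.602,-.0499,.1524]
c3=(K,D,T@np.array(r.calibration("wrist")["T_tool_cam"]))
scan([[323,27],[312,76]],.084,c3); scan([[261,234],[373,236],[253,0],[380,0]],.012,c3)
st(); go(.463,.018,.0277,15.6)
E
```

```text
[[0.5457, 0.1478, 0.074], [0.5252, 0.1412, 0.074], [0.567, 0.1548, 0.074], [0.5374, 0.1663, 0.074], [0.555, 0.128, 0.074]]
[[0.5671, 0.0491, 0.04]]
[[0.5764, 0.061, 0.084], [0.5776, 0.0323, 0.084]]
[[0.5679, -0.1103, 0.012], [0.6677, -0.0844, 0.012], [0.5172, 0.0773, 0.012], [0.6115, 0.1036, 0.012]]
t 3.6 tcp [0.4689 0.0166 0.036 ] yaw 15.59 down [ 0.006 -0.003 -1.   ] F [-1.   0.1 -1.9] M [0.02 0.05 0.01] op 0.0395
wx -0.01 then tool cm [ 0.82  0.3  -0.54] (unturned [ 0.82  0.3  -0.54] )
```

Emit:
send_rows([
  {"tx": 0.5, "ty": 0, "tz": -0.5, "wx": 0, "wy": 0.3, "wz": 0, "grip": -1},
  {"tx": 0.4, "ty": 0, "tz": 0, "wx": 0, "wy": 0, "wz": 0, "grip": -1},
  {"tx": 0.3, "ty": 0, "tz": 0, "wx": 0, "wy": 0, "wz": 0, "grip": -1},
])

```text
t: 3.98
tcp_pos: [0.4667, 0.0146, 0.0273]
tool_rot: [-0.217, 1.557, 0.209]
ft_force: [-10.7, 0.2, 26.7]
opening: 0.0392
```

Run:
```python
from h import *
st(); go(.463,.018,.0277,15.6)
```

```text
t 3.98 tcp [0.4667 0.0146 0.0273] yaw 15.53 down [ 0.004 -0.004 -1.   ] F [-10.7   0.2  26.7] M [-0.1   2.35 -0.05] op 0.0392
wx -0.07 then tool cm [-0.04  0.42 -0.26] (unturned [-0.04  0.42 -0.26] )
```

Emit:
send_rows([
  {"tx": 0, "ty": 0, "tz": 0, "wx": 0, "wy": 0, "wz": 0, "grip": 1},
  {"tx": 0, "ty": 0, "tz": 0, "wx": 0, "wy": 0, "wz": 0, "grip": 1},
  {"tx": 0, "ty": 0, "tz": 0, "wx": 0, "wy": 0, "wz": 0, "grip": 1},
  {"tx": 0, "ty": 0, "tz": 0, "wx": 0, "wy": 0, "wz": 0, "grip": 1},
  {"tx": -4, "ty": 0, "tz": 0, "wx": 0, "wy": 0, "wz": 0, "grip": 1},
  {"tx": -4, "ty": 0, "tz": 0, "wx": 0, "wy": 0, "wz": 0, "grip": 1},
  {"tx": -2, "ty": 0, "tz": 0, "wx": 0, "wy": 0, "wz": 0, "grip": 1},
])

```text
t: 4.85
tcp_pos: [0.4661, 0.015, 0.1299]
tool_rot: [-0.217, 1.557, 0.209]
ft_force: [-0.1, 0.1, 0.2]
opening: 0.085
```

Run:
```python
from h import *
st(); go(.547,.1485,.13,15.3)
```

```text
t 4.85 tcp [0.4661 0.015  0.1299] yaw 15.54 down [ 0.004 -0.004 -1.   ] F [-0.1  0.1  0.2] M [-0.03  0.03 -0.03] op 0.085
wx 0.24 then tool cm [-0.04 10.74 11.33] (unturned [-0.03 10.69 11.37] )
```

Emit:
send_rows([
  {"tx": 0, "ty": 3.5, "tz": 3.75, "wx": 0.2, "wy": 0.3, "wz": 0, "grip": 1},
  {"tx": 0, "ty": 3.5, "tz": 3.75, "wx": 0, "wy": 0, "wz": 0, "grip": 1},
  {"tx": 0, "ty": 3.5, "tz": 3.75, "wx": 0, "wy": 0, "wz": 0, "grip": 1},
  {"tx": 0, "ty": 0, "tz": 0, "wx": 0, "wy": 0, "wz": 0, "grip": 1},
])

```text
t: 5.35
tcp_pos: [0.551, 0.1493, 0.132]
tool_rot: [-0.212, 1.557, 0.203]
ft_force: [0.4, -0.7, -0.7]
opening: 0.0855
```

Run:
```python
from h import *
st(); c=cam("wrist"); cv2.imwrite("pics/w6.png",r.read_camera("wrist")); np.save("c6.npy",c[2]); print(w2px(c,[[.547,.1485,.074]])); go(.547,.1485,.045,15.3)
```

```text
t 5.35 tcp [0.551  0.1493 0.132 ] yaw 15.16 down [ 0.004 -0.006 -1.   ] F [ 0.4 -0.7 -0.7] M [ 0.06  0.04 -0.02] op 0.0855
[[307.67924933 212.89218912]]
wx -0.2 then tool cm [ 8.71  0.19 -0.29] (unturned [ 8.71  0.19 -0.29] )
```

View pics/w6.png

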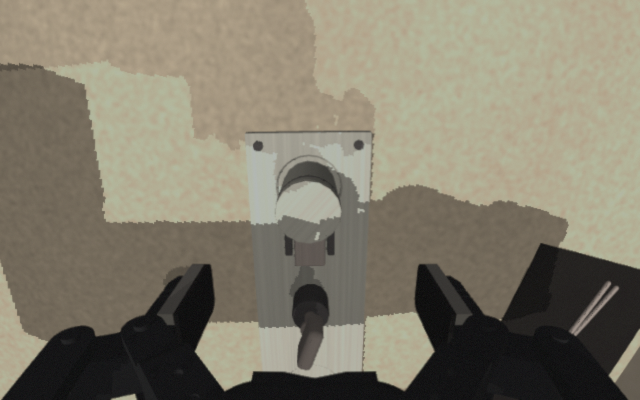

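The tall pot's top is at (308,211), as predicted (308,213). Descending.

Emit:
send_rows([
  {"tx": 3, "ty": 0.1, "tz": -0.3, "wx": 0, "wy": 0.2, "wz": 0.3, "grip": 1},
  {"tx": 3, "ty": 0, "tz": 0, "wx": 0, "wy": 0, "wz": 0, "grip": 1},
  {"tx": 2.5, "ty": 0, "tz": 0, "wx": 0, "wy": 0, "wz": 0, "grip": 1},
  {"tx": 0, "ty": 0, "tz": 0, "wx": 0, "wy": 0, "wz": 0, "grip": 1},
])

```text
t: 5.9
tcp_pos: [0.5446, 0.1442, 0.0456]
tool_rot: [-0.207, 1.564, 0.202]
ft_force: [-0.3, -0.8, 0.1]
opening: 0.0853
```

Run:
```python
from h import *
st(); go(.547,.1485,.045,15.3)
K,D,W=cam("wrist"); scan([[247,132],[373,131]],.012,(K,D,np.load("c6.npy")))
```

```text
t 5.9 tcp [0.5446 0.1442 0.0456] yaw 14.94 down [-0.002 -0.003 -1.   ] F [-0.3 -0.8  0.1] M [-0.04  0.01  0.03] op 0.0853
wx -0.36 then tool cm [0.05 0.35 0.35] (unturned [0.05 0.35 0.35] )
[[0.4886, 0.1792, 0.012], [0.5837, 0.2058, 0.012]]
```

Emit:
send_rows([
  {"tx": 0, "ty": 0.4, "tz": 0.35, "wx": -0.4, "wy": 0, "wz": 0, "grip": 1},
  {"tx": 0, "ty": 0, "tz": 0, "wx": 0, "wy": 0, "wz": 0, "grip": -1},
  {"tx": 0, "ty": 0, "tz": 0, "wx": 0, "wy": 0, "wz": 0, "grip": -1},
  {"tx": 0, "ty": 0, "tz": 0, "wx": 0, "wy": 0, "wz": 0, "grip": -1},
  {"tx": 0, "ty": 0, "tz": 0, "wx": 0, "wy": 0, "wz": 0, "grip": -1},
  {"tx": 0, "ty": 0, "tz": 0, "wx": 0, "wy": 0, "wz": 0, "grip": -1},
])

```text
t: 6.65
tcp_pos: [0.5487, 0.1489, 0.0499]
tool_rot: [-0.212, 1.558, 0.208]
ft_force: [0.3, 0.2, -1.5]
opening: 0.0408
```

Run:
```python
from h import *
st(); go(.605,-.0525,.15,15.6)
```

```text
t 6.65 tcp [0.5487 0.1489 0.0499] yaw 15.31 down [ 0.003 -0.002 -1.   ] F [ 0.3  0.2 -1.5] M [ 0.01 -0.    0.04] op 0.0408
wx -0.29 then tool cm [ -9.95 -20.93   0.03] (unturned [ -9.95 -20.93   0.14] )
```

Emit:
send_rows([
  {"tx": -5, "ty": 0, "tz": 0, "wx": -0.3, "wy": 0.1, "wz": 0, "grip": -1},
  {"tx": -5.5, "ty": 0, "tz": 0, "wx": 0, "wy": 0, "wz": 0, "grip": -1},
  {"tx": 0, "ty": 0, "tz": 0, "wx": 0, "wy": 0, "wz": 0, "grip": -1},
  {"tx": 0, "ty": -5, "tz": 0, "wx": 0, "wy": 0, "wz": 0, "grip": -1},
  {"tx": 0, "ty": -4, "tz": 0, "wx": 0, "wy": 0, "wz": 0, "grip": -1},
])

```text
t: 7.28
tcp_pos: [0.5714, 0.063, 0.1544]
tool_rot: [-0.221, 1.564, 0.217]
ft_force: [-0.3, 0.1, -1.0]
opening: 0.0409
```

Run:
```python
from h import *
st(); go(.605,-.0525,.15,15.6)
```

```text
t 7.28 tcp [0.5714 0.063  0.1544] yaw 15.96 down [-0.004 -0.003 -1.   ] F [-0.3  0.1 -1. ] M [ 0.01  0.01 -0.03] op 0.0409
wx 0.36 then tool cm [  0.46 -12.03   0.13] (unturned [  0.46 -12.03   0.05] )
```

Emit:
send_rows([
  {"tx": 0, "ty": -5, "tz": 0, "wx": 0.3, "wy": -0.2, "wz": 0.2, "grip": -1},
  {"tx": 0, "ty": -4, "tz": 0, "wx": 0, "wy": 0, "wz": 0, "grip": -1},
  {"tx": 0, "ty": -2.5, "tz": 0, "wx": 0, "wy": 0, "wz": 0, "grip": -1},
  {"tx": 0, "ty": 0, "tz": 0, "wx": 0, "wy": 0, "wz": 0, "grip": -1},
])

```text
t: 7.78
tcp_pos: [0.6015, -0.0535, 0.1475]
tool_rot: [-0.21, 1.569, 0.214]
ft_force: [-0.4, -0.1, -0.3]
opening: 0.0411
```

Run:
```python
from h import *
st(); c=cam("wrist"); np.save("c7.npy",c[2]); cv2.imwrite("pics/w7.png",r.read_camera("wrist")); go(.605,-.0525,.06,15.6); print(w2px(c,[[.605,-.0525,.012],[.605-.007,-.0525+.025,.012]]))
```

```text
t 7.78 tcp [ 0.6015 -0.0535  0.1475] yaw 15.47 down [-0.009  0.002 -1.   ] F [-0.4 -0.1 -0.3] M [-0.01  0.   -0.02] op 0.0411
wx -0.07 then tool cm [ 8.74 -0.14  0.45] (unturned [ 8.74 -0.14  0.45] )
[[319.70931691 184.24091578]
 [319.78009358 154.37583934]]
```

View pics/w7.png

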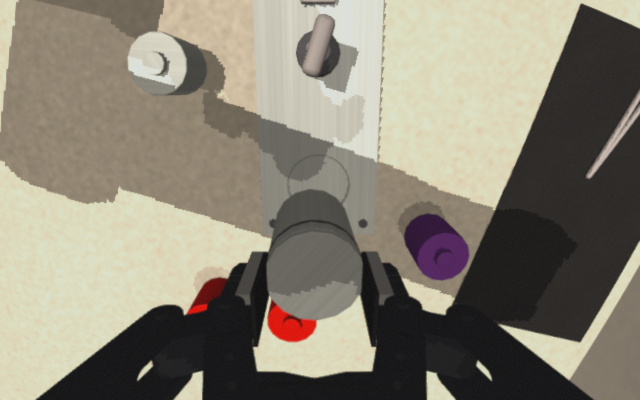

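The empty pocket's rim is centred at about (319,184), which agrees with (0.605, -0.0525). The short pot is parked at (155,63). Lowering the tall pot.

Emit:
send_rows([
  {"tx": 3, "ty": -0.1, "tz": 0.4, "wx": 0, "wy": -0.5, "wz": 0, "grip": -1},
  {"tx": 3, "ty": 0, "tz": 0, "wx": 0, "wy": 0, "wz": 0, "grip": -1},
  {"tx": 2, "ty": 0, "tz": 0, "wx": 0, "wy": 0, "wz": 0, "grip": -1},
  {"tx": 0, "ty": 0, "tz": 0, "wx": 0, "wy": 0, "wz": 0, "grip": -1},
])

```text
t: 8.32
tcp_pos: [0.6029, -0.0476, 0.0631]
tool_rot: [-0.211, 1.563, 0.222]
ft_force: [1.2, 1.2, -1.2]
opening: 0.0406
```

Run:
```python
from h import *
st(); go(.605,-.0525,.05,15.6)
```

```text
t 8.32 tcp [ 0.6029 -0.0476  0.0631] yaw 15.78 down [-0.004  0.006 -1.   ] F [ 1.2  1.2 -1.2] M [-0.    0.04 -0.  ] op 0.0406
wx 0.18 then tool cm [ 1.3  -0.54  0.07] (unturned [ 1.3  -0.54  0.07] )
```

Emit:
send_rows([
  {"tx": 0, "ty": -0.5, "tz": 0.1, "wx": 0, "wy": -0.2, "wz": -0.3, "grip": -1},
  {"tx": 0.5, "ty": 0, "tz": 0, "wx": 0, "wy": 0, "wz": 0, "grip": -1},
  {"tx": 0, "ty": 0, "tz": 0, "wx": 0, "wy": 0, "wz": 0, "grip": -1},
])

```text
t: 8.7
tcp_pos: [0.6064, -0.0512, 0.06]
tool_rot: [-0.216, 1.556, 0.218]
ft_force: [0.8, -0.3, -1.3]
opening: 0.0412
```

Run:
```python
from h import *
st(); go(.605,-.0525,.05,15.6)
```

```text
t 8.7 tcp [ 0.6064 -0.0512  0.06  ] yaw 15.88 down [ 0.004  0.002 -1.   ] F [ 0.8 -0.3 -1.3] M [-0.03 -0.01 -0.02] op 0.0412
wx 0.28 then tool cm [ 1.   -0.09 -0.17] (unturned [ 1.   -0.09 -0.17] )
```

Emit:
send_rows([
  {"tx": 0.5, "ty": -0.1, "tz": -0.1, "wx": 0, "wy": 0.1, "wz": 0, "grip": -1},
  {"tx": 0.4, "ty": 0, "tz": 0, "wx": 0, "wy": 0, "wz": 0, "grip": -1},
  {"tx": 0.3, "ty": 0, "tz": 0, "wx": 0, "wy": 0, "wz": 0, "grip": -1},
])

```text
t: 9.07
tcp_pos: [0.6065, -0.0529, 0.0496]
tool_rot: [-0.217, 1.555, 0.217]
ft_force: [-7.3, -0.2, 21.1]
opening: 0.0409
```

Run:
```python
from h import *
st(); go(.605,-.0525,.05,15.6)
```

```text
t 9.07 tcp [ 0.6065 -0.0529  0.0496] yaw 15.85 down [ 0.005  0.001 -1.   ] F [-7.3 -0.2 21.1] M [-0.07  1.58 -0.01] op 0.0409
wx 0.25 then tool cm [-0.04  0.08 -0.14] (unturned [-0.04  0.08 -0.14] )
```

It is seated at z = 0.0496 (0.0499 expected) with a firm contact force. Releasing.

Emit:
send_rows([
  {"tx": 0, "ty": 0, "tz": 0, "wx": 0, "wy": 0, "wz": 0, "grip": 1},
  {"tx": 0, "ty": 0, "tz": 0, "wx": 0, "wy": 0, "wz": 0, "grip": 1},
  {"tx": 0, "ty": 0, "tz": 0, "wx": 0, "wy": 0, "wz": 0, "grip": 1},
  {"tx": 0, "ty": 0, "tz": 0, "wx": 0, "wy": 0, "wz": 0, "grip": 1},
  {"tx": -4, "ty": 0, "tz": 0, "wx": 0, "wy": 0, "wz": 0, "grip": 1},
  {"tx": -4, "ty": 0, "tz": 0, "wx": 0, "wy": 0, "wz": 0, "grip": 1},
  {"tx": -1, "ty": 0, "tz": 0, "wx": 0, "wy": 0, "wz": 0, "grip": 1},
])

```text
t: 9.95
tcp_pos: [0.6054, -0.0529, 0.1402]
tool_rot: [-0.216, 1.558, 0.218]
ft_force: [0.1, -0.3, 0.2]
opening: 0.0854
```

Run:
```python
from h import *
st(); go(.466,.015,.13,15.5)
K,D,W=cam("wrist"); scan([[155,63]],.054,(K,D,np.load("c7.npy")))
```

```text
t 9.95 tcp [ 0.6054 -0.0529  0.1402] yaw 15.85 down [ 0.002  0.001 -1.   ] F [ 0.1 -0.3  0.2] M [ 0.   -0.    0.02] op 0.0854
wx 0.35 then tool cm [  1.    10.27 -11.62] (unturned [  1.    10.34 -11.55] )
[[0.4696, 0.0104, 0.054]]
```

Emit:
send_rows([
  {"tx": 0, "ty": 3.4, "tz": -3.8, "wx": 0.3, "wy": 0, "wz": 0, "grip": 1},
  {"tx": 0, "ty": 3.4, "tz": -3.8, "wx": 0, "wy": 0, "wz": 0, "grip": 1},
  {"tx": 0, "ty": 3.4, "tz": -3.8, "wx": 0, "wy": 0, "wz": 0, "grip": 1},
  {"tx": 0, "ty": 0, "tz": 0, "wx": 0, "wy": 0, "wz": 0, "grip": 1},
])

```text
t: 10.45
tcp_pos: [0.4641, 0.016, 0.1363]
tool_rot: [-0.211, 1.561, 0.213]
ft_force: [0.9, -0.4, 0.3]
opening: 0.0854
```

Run:
```python
from h import *
st(); c=cam("wrist"); cv2.imwrite("pics/w8.png",r.read_camera("wrist")); np.save("c8.npy",c[2]); print(w2px(c,[[.467,.0135,.054],[.605,-.0525,.074]])); go(.467,.0135,.029,15.5)
```

```text
t 10.45 tcp [0.4641 0.016  0.1363] yaw 15.49 down [-0.001  0.001 -1.   ] F [ 0.9 -0.4  0.3] M [ 0.   -0.05 -0.04] op 0.0854
[[317.07106776 206.72871219]
 [466.60512676 338.74098246]]
wx -0.05 then tool cm [10.75 -0.23  0.04] (unturned [10.75 -0.23  0.04] )
```

View pics/w8.png

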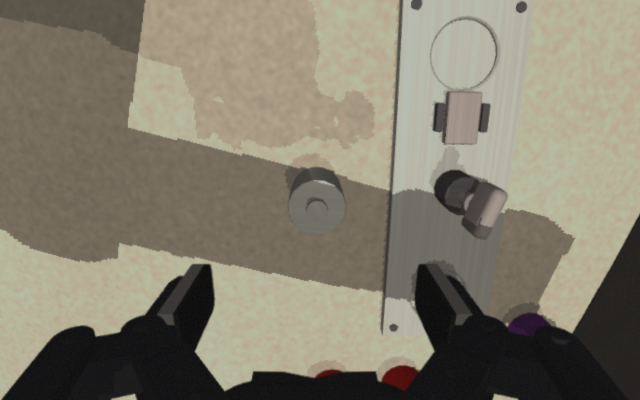

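The stud is at (317,208) against a predicted (317,207). The jaw pocket is empty, with its rim centred at about (464,53).

Emit:
send_rows([
  {"tx": 4, "ty": -0.2, "tz": 0, "wx": 0, "wy": 0, "wz": 0, "grip": 1},
  {"tx": 4, "ty": 0, "tz": 0, "wx": 0, "wy": 0, "wz": 0, "grip": 1},
  {"tx": 2.5, "ty": 0, "tz": 0, "wx": 0, "wy": 0, "wz": 0, "grip": 1},
  {"tx": 0, "ty": 0, "tz": 0, "wx": 0, "wy": 0, "wz": 0, "grip": 1},
])

```text
t: 11.0
tcp_pos: [0.4713, 0.0123, 0.0278]
tool_rot: [-0.21, 1.557, 0.21]
ft_force: [-1.3, -0.0, 0.1]
opening: 0.0853
```

Run:
```python
from h import *
st(); go(.467,.0135,.029,15.5)
K,D,W=cam("wrist"); scan([[464,53],[431,53],[497,53],[464,17],[464,90]],.012,(K,D,np.load("c8.npy")))
```

```text
t 11.0 tcp [0.4713 0.0123 0.0278] yaw 15.37 down [ 0.004  0.001 -1.   ] F [-1.3 -0.   0.1] M [0.03 0.05 0.01] op 0.0853
wx -0.13 then tool cm [-0.12  0.23 -0.38] (unturned [-0.12  0.23 -0.38] )
[[0.5455, 0.1486, 0.012], [0.5211, 0.1412, 0.012], [0.5703, 0.1562, 0.012], [0.5363, 0.1724, 0.012], [0.5556, 0.1231, 0.012]]
```

Emit:
send_rows([
  {"tx": -0.2, "ty": 0.2, "tz": -0.4, "wx": 0, "wy": 0.2, "wz": 0, "grip": 1},
  {"tx": 0, "ty": 0, "tz": 0, "wx": 0, "wy": 0, "wz": 0, "grip": -1},
  {"tx": 0, "ty": 0, "tz": 0, "wx": 0, "wy": 0, "wz": 0, "grip": -1},
  {"tx": 0, "ty": 0, "tz": 0, "wx": 0, "wy": 0, "wz": 0, "grip": -1},
  {"tx": 0, "ty": 0, "tz": 0, "wx": 0, "wy": 0, "wz": 0, "grip": -1},
  {"tx": 0, "ty": 0, "tz": 0, "wx": 0, "wy": 0, "wz": 0, "grip": -1},
  {"tx": 0, "ty": 0, "tz": 0, "wx": 0, "wy": 0, "wz": 0, "grip": -1},
])

```text
t: 11.88
tcp_pos: [0.4701, 0.0128, 0.0335]
tool_rot: [-0.211, 1.555, 0.209]
ft_force: [0.2, 0.1, -0.8]
opening: 0.0113
```

Run:
```python
from h import *
st(); go(.5475,.1487,.13,15.5)
```

```text
t 11.88 tcp [0.4701 0.0128 0.0335] yaw 15.33 down [ 0.006 -0.    -1.   ] F [ 0.2  0.1 -0.8] M [ 0.04 -0.06  0.03] op 0.0113
wx -0.17 then tool cm [-9.61 11.   11.14] (unturned [-9.61 11.04 11.11] )
```

The opening reads only 11 mm, so this grasp went wrong. Looking.

Run:
```python
from h import *
c=cam("wrist"); np.save("c9.npy",c[2])
a=r.read_camera("wrist"); b=r.read_camera("side"); s=r.read_camera("scene")
cv2.imwrite("pics/side9.png",b); cv2.imwrite("pics/scene9.png",s)
k=cam("side"); p=w2px(k,[[.5,.03,.03]])[0].astype(int); print(p)
x0=min(max(p[0]-90,0),460); y0=min(max(p[1]-75,0),250)
crop=cv2.resize(b[y0:y0+150,x0:x0+180],(480,400),interpolation=cv2.INTER_CUBIC)
out=np.zeros((400,800,3),np.uint8); out[:,:320]=a[:,160:480]; out[:,320:]=crop; print(x0,y0)
cv2.imwrite("pics/w9.png",out)
```

```text
[296 208]
206 133
```

View pics/w9.png

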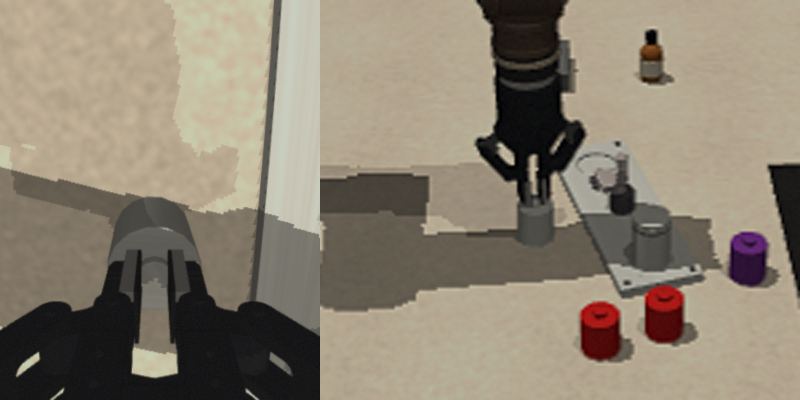

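Run:
```python
from h import *
st()
K,D,W=cam("wrist"); c=cam("wrist"); s=r.sense(); M=yaw()[1]; t=s["tcp_pos"]
for a in (-.02,-.01,0,.008,.012): print("tool x",a,w2px(c,[t+M@np.array([a,0,z]) for z in (-.01,0,.01)]).round(0).tolist())
for p in [(.4667,.0135)]:
  print("top ring/stud z .048,.054",w2px(c,[[*p,.048],[p[0]-.0057,p[1]+.0212,.048],[p[0]-.0057,p[1]+.0212,0],[*p,.054]]).round(0).tolist())
k=cam("side"); sc=2.6667
def cr(P): return ((w2px(k,P)-[206,133])*sc+[320,0]).round(0).tolist()
print("side: tcp, tips, pot bottom/top",cr([t,t+M@np.array([.008,0,0]),[.4667,.0135,0],[.4667,.0135,.048],[.4667,-.0085,0]]))
print(W[:3,3].round(3), k[2][:3,3].round(3))
```

```text
t 12.03 tcp [0.4701 0.0128 0.0335] yaw 15.33 down [ 0.006 -0.    -1.   ] F [-0.3 -0.3 -0.4] M [-0.   -0.05 -0.01] op 0.0113
tool x -0.02 [[291.0, 273.0], [314.0, 273.0], [337.0, 273.0]]
tool x -0.01 [[293.0, 263.0], [314.0, 263.0], [335.0, 263.0]]
tool x 0 [[294.0, 253.0], [314.0, 253.0], [334.0, 253.0]]
tool x 0.008 [[295.0, 246.0], [314.0, 246.0], [333.0, 246.0]]
tool x 0.012 [[295.0, 243.0], [314.0, 243.0], [333.0, 243.0]]
top ring/stud z .048,.054 [[307.0, 264.0], [307.0, 219.0], [309.0, 189.0], [307.0, 271.0]]
side: tcp, tips, pot bottom/top [[536.0, 209.0], [536.0, 214.0], [534.0, 231.0], [532.0, 199.0], [534.0, 242.0]]
[0.449 0.087 0.191] [ 0.522 -1.289  0.98 ]
```

Emit:
send_rows([
  {"tx": 0, "ty": 0, "tz": 0, "wx": 0, "wy": 0, "wz": 0, "grip": 1},
  {"tx": 0, "ty": 0, "tz": 0, "wx": 0, "wy": 0, "wz": 0, "grip": 1},
  {"tx": 0, "ty": 0, "tz": 0, "wx": 0, "wy": 0, "wz": 0, "grip": 1},
  {"tx": 0, "ty": 0, "tz": 0, "wx": 0, "wy": 0, "wz": 0, "grip": 1},
  {"tx": 0, "ty": 0, "tz": 0, "wx": 0, "wy": 0, "wz": 0, "grip": 1},
  {"tx": 0, "ty": 0, "tz": 0, "wx": 0, "wy": 0, "wz": 0, "grip": 1},
  {"tx": 0, "ty": 0, "tz": 0, "wx": 0, "wy": 0, "wz": 0, "grip": 1},
])

```text
t: 12.9
tcp_pos: [0.4701, 0.0129, 0.0335]
tool_rot: [-0.211, 1.555, 0.209]
ft_force: [0.4, -0.6, -0.3]
opening: 0.0853
```

Run:
```python
from h import *
st(); c=cam("wrist"); cv2.imwrite("pics/w10.png",r.read_camera("wrist"))
print(w2px(c,[[.467,.0135,.054],[.467,.0135,.048]]).round(0))
g=cv2.cvtColor(cv2.imread("pics/w10.png"),cv2.COLOR_BGR2GRAY)
print(g[180:360:5,250:380:5])
```

```text
t 12.9 tcp [0.4701 0.0129 0.0335] yaw 15.33 down [ 0.006 -0.    -1.   ] F [ 0.4 -0.6 -0.3] M [-0.06  0.01 -0.04] op 0.0853
[[308. 271.]
 [308. 264.]]
[[162 166 165 162 164 165 167 171 165 162 161 158 167 169 166 162 161 164
  164 165 160 165 170 192 167 164]
 [161 166 169 171 169 165 165 165 162 161 161 163 168 174 168 163 164 166
  164 165 165 165 163 190 163 156]
 [ 89  90  98 142 172 165 169 167 167 166 166 166 164 168 165 168 174 181
  168 167 167 167 161 186 165 159]
 [ 91  91  88  90  91  88  94 138  94 120 165 160 161 170 167 167 171 172
  171 169 164 164 164 164 163 163]
 [ 91  92  93  92  89  88  90  92  90  75  68  84  81  77  74  76 138 170
  163 163 170 168 165 165 164 168]
 [ 90  91  92  93  89  88  89  93  68  69  69  83  81  77  75  72  70  71
  106 168 181 164 182 178 160 161]
 [ 96  93  91  89  89  90  87  68  69  70  69  71  81  78  74  72  70  69
   72 117 120 158 186 183 162 165]
 [119 119 109  90  90  88  65  68  70  70  70  70  80  79  74  73  71  69
   68 104 118 115 114 112 110  89]
 [118 122 121 110  90  87  65  68  71  69  68  69  69  77  74  73  72  71
   6
[... 2274 characters left out ...]
15 120 118
  117 114 119 117 116 114 116 114]
 [117 118 119 118 117 116 116 119 114 114 120 117 114 116 118 117 120 116
  117 115 120 120 119 116 118 118]
 [116 117 115 117 120 117 117 117 119 119 118 116 115 120 122 122 121 117
  115 118 119 119 118 114 111 116]
 [122 122 113 116 116 118 117 119 119 118 120 117 116 118 119 117 113 118
  120 119 119 115 115 116 117 118]
 [194 194 188 192 172 133 118 118 117 116 114 116 118 117 117 117 113 117
  118 120 119 117 118 117 118 120]
 [183 187 192 191 190 190 190 190 188 189 188 166 128 119 120 117 117 115
  117 117 118 114 117 116 117 118]
 [191 185 186 186 186 190 191 193 188 193 190 195 195 193 190 185 186 182
  172 125 117 125 118 115 114 118]]
```

Run:
```python
import cv2,numpy as np
np.set_printoptions(linewidth=250)
g=cv2.cvtColor(cv2.imread("pics/w9.png"),cv2.COLOR_BGR2GRAY)
print(g[192:320:4,90:220:4])
b=cv2.cvtColor(cv2.imread("pics/side9.png"),cv2.COLOR_BGR2GRAY)
print(b[196:230,276:300])
```

```text
[[ 93  91  92 ... 169 162 166]
 [ 93  94  90 ... 168 168 172]
 [ 94  95  93 ... 170 174 197]
 ...
 [ 25  20  18 ...  22  21  25]
 [ 22  21  22 ...  21  22  22]
 [ 22  20  20 ...  23  22  21]]
[[ 11   7   8   8  11  11   7  48 125 180 181 159   3   9  13  10  10  16  20  12  15  54 127 173]
 [ 15  12  12  11  12  13   9  21 104 178 151  30   4  14  14  11  11  62  94  54  78 127 176 170]
 [ 12  13  11  11  11  13   8  23 104 178 153  30   6  12  11  13  55 133 167 104 113 176 172 169]
 [  9  12  13  12  10  14   8  22 105 178 154  34   3  10  11   3 101 180 176 152  87 139 171 169]
 [ 21  34  59  53   6  11  10   7  94 176 157  73  10  40  45   2  96 173 171 156  98 110 171 170]
 [117 128 156 137   7   9  20  43  65 122 163  73  13  51  55   0  97 174 168 171 151  86 138 171]
 [148 148 148 133   2   9  29  57  68 122 158  70  13  52  60   3  96 172 165 167 153  90 109 170]
 [146 147 148 132   0  10  23  50  69 120 157  70  14  50  62  13  96 174 169 167 170 150  87 138]
 [146 148 149 132   3   9  26  50  69 123 162  76   3  42  60  13  96 172 168 164 166 150  87 109]
 [144 143 146 131
[... 1758 characters left out ...]
4  94]
 [ 95  95  95  88  67  66  70  73  75  76  77  77  76  73  72  72  75  82  95  92  93  93  92  92]
 [ 94  95  96  96  96  89  69  76  75  76  75  76  75  74  76  86  95  94  92  93  93  92  91  92]
 [ 95  94  92  93  94  97  96  95  87  83  85  84  80  81  95  94  93  93  92  92  92  91  91  91]
 [ 95  95  95  94  94  93  92  92  93  94  93  94  93  94  93  92  93  92  92  93  93  93  93  94]
 [ 97  96  95  93  92  92  93  92  92  91  92  92  93  93  92  92  92  91  91  92  93  94  93  92]
 [ 95  94  95  94  95  95  94  93  93  92  94  92  91  91  90  91  93  95  95  94  93  93  92  91]
 [ 94  95  95  96  95  95  95  94  92  93  93  93  93  91  91  93  96  97  95  95  94  93  92  92]]
```

The pot still stands in place. The fingers rode up about 7 mm while closing and ended on the stud, because the grip was too high on the short pot. I'll go lower and close in stages.

Emit:
send_rows([
  {"tx": 0.8, "ty": 0, "tz": -0.3, "wx": 0, "wy": 0.3, "wz": 0, "grip": 1},
  {"tx": 0.7, "ty": 0, "tz": 0, "wx": 0, "wy": 0, "wz": 0, "grip": 1},
  {"tx": 0, "ty": 0, "tz": 0, "wx": 0, "wy": 0, "wz": 0, "grip": 1},
])

```text
t: 13.32
tcp_pos: [0.4666, 0.012, 0.017]
tool_rot: [-0.212, 1.561, 0.209]
ft_force: [0.2, -0.1, -0.1]
opening: 0.0858
```

Run:
```python
from h import *
st(); go(.467,.0125,.018,15.5)
```

```text
t 13.32 tcp [0.4666 0.012  0.017 ] yaw 15.34 down [-0.    -0.002 -1.   ] F [ 0.2 -0.1 -0.1] M [ 0.01 -0.03  0.01] op 0.0858
wx -0.16 then tool cm [-0.1   0.04  0.05] (unturned [-0.1   0.04  0.05] )
```

Emit:
send_rows([
  {"tx": 0, "ty": 0, "tz": 0, "wx": 0, "wy": 0, "wz": 0, "grip": -1},
  {"tx": 0, "ty": 0, "tz": 0, "wx": 0, "wy": 0, "wz": 0, "grip": -1},
  {"tx": 0, "ty": 0, "tz": 0, "wx": 0, "wy": 0, "wz": 0, "grip": -1},
  {"tx": 0, "ty": 0, "tz": 0, "wx": 0, "wy": 0, "wz": 0, "grip": -1},
])

```text
t: 13.82
tcp_pos: [0.4672, 0.012, 0.0176]
tool_rot: [-0.212, 1.56, 0.209]
ft_force: [0.7, 0.3, -1.2]
opening: 0.0416
```

Emit:
send_rows([
  {"tx": 0, "ty": 0, "tz": 0, "wx": 0, "wy": 0, "wz": 0, "grip": -1},
])

```text
t: 13.95
tcp_pos: [0.4671, 0.012, 0.0176]
tool_rot: [-0.212, 1.56, 0.209]
ft_force: [0.9, -0.1, -0.1]
opening: 0.0413
```

Emit:
send_rows([
  {"tx": 0, "ty": 0, "tz": 0, "wx": 0, "wy": 0, "wz": 0, "grip": -1},
])

```text
t: 14.08
tcp_pos: [0.4672, 0.012, 0.0176]
tool_rot: [-0.212, 1.56, 0.208]
ft_force: [0.2, -1.2, 0.6]
opening: 0.0419
```

Run:
```python
from h import *
st()
```

```text
t 14.07 tcp [0.4672 0.012  0.0176] yaw 15.33 down [ 0.001 -0.002 -1.   ] F [ 0.2 -1.2  0.6] M [-0.04  0.    0.04] op 0.0419
```

The grip holds at 0.0419 with no ride-up. Lifting and carrying it to the jaw pocket.

Emit:
send_rows([
  {"tx": -3, "ty": 0, "tz": 0, "wx": 0, "wy": 0, "wz": 0, "grip": -1},
  {"tx": -4, "ty": 0, "tz": 0, "wx": 0, "wy": 0, "wz": 0, "grip": -1},
  {"tx": -2.5, "ty": 0, "tz": 0, "wx": 0, "wy": 0, "wz": 0, "grip": -1},
  {"tx": 0, "ty": 0, "tz": 0, "wx": 0, "wy": 0, "wz": 0, "grip": -1},
])

```text
t: 14.58
tcp_pos: [0.4656, 0.0122, 0.1133]
tool_rot: [-0.211, 1.564, 0.209]
ft_force: [0.6, 0.2, -1.8]
opening: 0.0419
```

Run:
```python
from h import *
st(); go(.5475,.1487,.11,15.5)
```

```text
t 14.57 tcp [0.4656 0.0122 0.1133] yaw 15.34 down [-0.003 -0.002 -1.   ] F [ 0.6  0.2 -1.8] M [-0.01 -0.02  0.  ] op 0.0419
wx -0.16 then tool cm [ 0.28 10.97 11.54] (unturned [ 0.28 11.   11.51] )
```

Emit:
send_rows([
  {"tx": 0, "ty": 3.6, "tz": 3.8, "wx": -0.1, "wy": 0, "wz": 0, "grip": -1},
  {"tx": 0, "ty": 3.6, "tz": 3.8, "wx": 0, "wy": 0, "wz": 0, "grip": -1},
  {"tx": 0, "ty": 3.6, "tz": 3.8, "wx": 0, "wy": 0, "wz": 0, "grip": -1},
  {"tx": 0, "ty": 0, "tz": 0, "wx": 0, "wy": 0, "wz": 0, "grip": -1},
])

```text
t: 15.08
tcp_pos: [0.5471, 0.1489, 0.1064]
tool_rot: [-0.211, 1.57, 0.207]
ft_force: [-1.1, -0.1, -2.3]
opening: 0.0419
```

Run:
```python
from h import *
st(); go(.5475,.1487,.045,15.5)
```

```text
t 15.07 tcp [0.5471 0.1489 0.1064] yaw 15.26 down [-0.009 -0.004 -1.   ] F [-1.1 -0.1 -2.3] M [-0.05 -0.02 -0.01] op 0.0419
wx -0.24 then tool cm [ 6.13 -0.02  0.09] (unturned [ 6.13 -0.02  0.09] )
```

Emit:
send_rows([
  {"tx": 3, "ty": 0, "tz": 0.1, "wx": -0.2, "wy": -0.5, "wz": 0.2, "grip": -1},
  {"tx": 2.8, "ty": 0, "tz": 0, "wx": 0, "wy": 0, "wz": 0, "grip": -1},
  {"tx": 0, "ty": 0, "tz": 0, "wx": 0, "wy": 0, "wz": 0, "grip": -1},
])

```text
t: 15.45
tcp_pos: [0.5445, 0.1475, 0.0426]
tool_rot: [-0.212, 1.568, 0.213]
ft_force: [-0.5, -0.7, -1.3]
opening: 0.0417
```

Run:
```python
from h import *
st(); go(.5475,.1487,.0256,15.5)
```

```text
t 15.45 tcp [0.5445 0.1475 0.0426] yaw 15.49 down [-0.008 -0.001 -1.   ] F [-0.5 -0.7 -1.3] M [ 0.05  0.03 -0.04] op 0.0417
wx -0.01 then tool cm [1.7  0.03 0.33] (unturned [1.7  0.03 0.33] )
```

Emit:
send_rows([
  {"tx": 0.3, "ty": 0.1, "tz": 0.35, "wx": 0, "wy": -0.4, "wz": 0, "grip": -1},
  {"tx": 0.4, "ty": 0, "tz": 0, "wx": 0, "wy": 0, "wz": 0, "grip": -1},
  {"tx": 0, "ty": 0, "tz": 0, "wx": 0, "wy": 0, "wz": 0, "grip": -1},
])

```text
t: 15.82
tcp_pos: [0.5483, 0.1487, 0.037]
tool_rot: [-0.21, 1.559, 0.212]
ft_force: [-0.3, -0.1, -0.8]
opening: 0.0417
```

Run:
```python
from h import *
st(); go(.5475,.1487,.0256,15.5)
```

```text
t 15.82 tcp [0.5483 0.1487 0.037 ] yaw 15.42 down [ 0.001  0.002 -1.   ] F [-0.3 -0.1 -0.8] M [ 0.01 -0.01  0.04] op 0.0417
wx -0.08 then tool cm [ 1.14  0.02 -0.08] (unturned [ 1.14  0.02 -0.08] )
```

Emit:
send_rows([
  {"tx": 0.5, "ty": 0, "tz": 0, "wx": 0, "wy": 0, "wz": 0, "grip": -1},
  {"tx": 0.5, "ty": 0, "tz": 0, "wx": 0, "wy": 0, "wz": 0, "grip": -1},
  {"tx": 0.3, "ty": 0, "tz": 0, "wx": 0, "wy": 0, "wz": 0, "grip": -1},
])

```text
t: 16.2
tcp_pos: [0.5494, 0.1491, 0.0255]
tool_rot: [-0.21, 1.556, 0.213]
ft_force: [-6.8, -1.7, 21.8]
opening: 0.0418
```

Run:
```python
from h import *
st(); go(.5475,.1487,.0256,15.5)
```

```text
t 16.2 tcp [0.5494 0.1491 0.0255] yaw 15.42 down [ 0.005  0.003 -1.   ] F [-6.8 -1.7 21.8] M [-0.48  1.86 -0.04] op 0.0418
wx -0.08 then tool cm [-0.01  0.01 -0.2 ] (unturned [-0.01  0.01 -0.2 ] )
```

It is seated: z = 0.0255 against 0.0256 expected. Releasing and lifting.

Emit:
send_rows([
  {"tx": 0, "ty": 0, "tz": 0, "wx": 0, "wy": 0, "wz": 0, "grip": 1},
  {"tx": 0, "ty": 0, "tz": 0, "wx": 0, "wy": 0, "wz": 0, "grip": 1},
  {"tx": 0, "ty": 0, "tz": 0, "wx": 0, "wy": 0, "wz": 0, "grip": 1},
  {"tx": 0, "ty": 0, "tz": 0, "wx": 0, "wy": 0, "wz": 0, "grip": 1},
  {"tx": -4, "ty": 0, "tz": 0, "wx": 0, "wy": 0, "wz": 0, "grip": 1},
  {"tx": -5, "ty": 0, "tz": 0, "wx": 0, "wy": 0, "wz": 0, "grip": 1},
  {"tx": -5, "ty": 0, "tz": 0, "wx": 0, "wy": 0, "wz": 0, "grip": 1},
])

```text
t: 17.08
tcp_pos: [0.5462, 0.1481, 0.1641]
tool_rot: [-0.211, 1.565, 0.212]
ft_force: [1.0, 1.5, -0.1]
opening: 0.0852
```

Run:
```python
from h import *
st(); go(.5765,.0475,.14,-5)
K,D,W=cam("wrist"); C7=(K,D,np.load("c7.npy")); C8=(K,D,np.load("c8.npy"))
# wing from w7: find wing top by viewing known ends
scan([[324,17],[315,74]],.084,C7); scan([[318,52]],.04,C7); scan([[458,191]],.04,C8)
cv2.imwrite("pics/w11.png",r.read_camera("wrist")); np.save("c11.npy",W)
```

```text
t 17.07 tcp [0.5462 0.1481 0.1641] yaw 15.44 down [-0.004  0.    -1.   ] F [ 1.   1.5 -0.1] M [ 0.02 -0.04 -0.01] op 0.0852
wx 20.44 then tool cm [ 2.39 -9.76  3.91] (unturned [  2.4  -10.51   0.26] )
[[0.5748, 0.0622, 0.084], [0.5782, 0.0303, 0.084]]
[[0.5754, 0.0472, 0.04]]
[[0.5682, 0.0498, 0.04]]
```

Run:
```python
from h import *
go(.5765,.047,.13,2); print(r.sense()["joint_pos"].round(3))
```

```text
wx 13.43 then tool cm [  4.16 -10.27   2.39] (unturned [  4.15 -10.55  -0.06] )
[ 2.640e-01  2.060e-01 -3.900e-02  1.320e+00  1.000e-03  1.565e+00]
```

Emit:
send_rows([
  {"tx": 0, "ty": 0, "tz": 0, "wx": 6.7, "wy": 0, "wz": 0, "grip": 1},
  {"tx": 0, "ty": 0, "tz": 0, "wx": 6.7, "wy": -0.2, "wz": 0, "grip": 1},
  {"tx": 0, "ty": -5, "tz": 1.2, "wx": 0, "wy": 0, "wz": 0, "grip": 1},
  {"tx": 0, "ty": -5, "tz": 1.2, "wx": 0, "wy": 0, "wz": 0, "grip": 1},
  {"tx": 0, "ty": 0, "tz": 0, "wx": 0, "wy": 0, "wz": 0, "grip": 1},
])

```text
t: 17.75
tcp_pos: [0.5783, 0.0485, 0.174]
tool_rot: [-0.02, 1.555, 0.027]
ft_force: [-0.0, 0.7, -0.1]
opening: 0.0858
```

Run:
```python
from h import *
st(); c=cam("wrist"); cv2.imwrite("pics/w12.png",r.read_camera("wrist")); np.save("c12.npy",c[2])
print(r.sense()["joint_pos"].round(3)); go(.5765,.047,.085,2)
print(w2px(c,[[.5765,.047,.084],[.5765,.047,.04],[.605,-.0525,.074],[.5765-.0006,.047+.018,.084]]).round(0).tolist())
im=cv2.imread("pics/w12.png"); cv2.imwrite("pics/w12c.png",cv2.resize(im[80:400,200:440],(600,800)[::1] if 0 else (450,600),interpolation=cv2.INTER_CUBIC))
```

```text
t 17.75 tcp [0.5783 0.0485 0.174 ] yaw 1.73 down [ 0.015  0.005 -1.   ] F [-0.   0.7 -0.1] M [-0.   -0.02 -0.04] op 0.0858
[ 0.084  0.219 -0.018  1.319  0.004  1.623]
wx -0.19 then tool cm [ 8.9  -0.32 -0.28] (unturned [ 8.9  -0.32 -0.28] )
[[310.0, 202.0], [310.0, 186.0], [340.0, 309.0], [310.0, 178.0]]
```

View pics/w12.png

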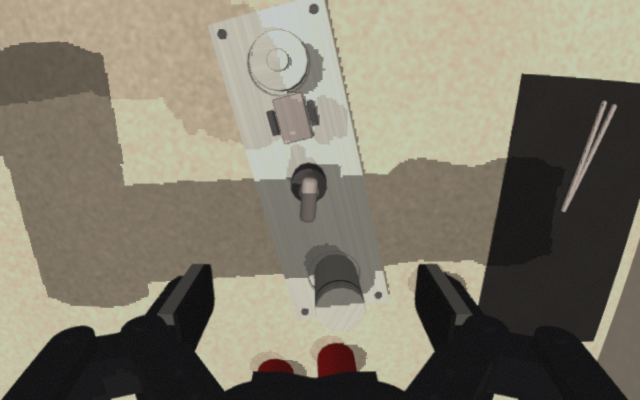

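Both pots stand in each other's pockets, the short one at (278,60) and the tall one at (338,290). The wing runs from (310,179) to (308,222), about 90° in world. Seating it from this yaw would bring joint 6 near its limit (≈3.09), so I turn the gripper half round first, which gives the same grasp.

Emit:
send_rows([
  {"tx": 0, "ty": 0, "tz": 0, "wx": -10.5, "wy": 0, "wz": 0, "grip": 1},
  {"tx": 0, "ty": 0, "tz": 0, "wx": -10.5, "wy": 0, "wz": 0, "grip": 1},
  {"tx": 0, "ty": 0, "tz": 0, "wx": -10.5, "wy": 0, "wz": 0, "grip": 1},
  {"tx": 0, "ty": 0, "tz": 0, "wx": -10.5, "wy": 0, "wz": 0, "grip": 1},
  {"tx": 0, "ty": 0, "tz": 0, "wx": -10.5, "wy": 0, "wz": 0, "grip": 1},
  {"tx": 0, "ty": 0, "tz": 0, "wx": -10.5, "wy": 0, "wz": 0, "grip": 1},
  {"tx": 0, "ty": 0, "tz": 0, "wx": -10.5, "wy": 0, "wz": 0, "grip": 1},
  {"tx": 0, "ty": 0, "tz": 0, "wx": -10.5, "wy": 0, "wz": 0, "grip": 1},
])

```text
t: 18.8
tcp_pos: [0.5755, 0.059, 0.1729]
tool_rot: [-1.183, 1.21, 1.178]
ft_force: [0.1, 1.1, -0.2]
opening: 0.0854
```

Emit:
send_rows([
  {"tx": 0, "ty": 0, "tz": 0, "wx": -10.5, "wy": 0, "wz": 0, "grip": 1},
  {"tx": 0, "ty": 0, "tz": 0, "wx": -10.5, "wy": 0, "wz": 0, "grip": 1},
  {"tx": 0, "ty": 0, "tz": 0, "wx": -10.5, "wy": 0, "wz": 0, "grip": 1},
  {"tx": 0, "ty": 0, "tz": 0, "wx": -10.5, "wy": 0, "wz": 0, "grip": 1},
  {"tx": 0, "ty": 0, "tz": 0, "wx": -10.5, "wy": 0, "wz": 0, "grip": 1},
  {"tx": 0, "ty": 0, "tz": 0, "wx": -10.5, "wy": 0, "wz": 0, "grip": 1},
  {"tx": 0, "ty": 0, "tz": 0, "wx": -10.5, "wy": 0, "wz": 0, "grip": 1},
  {"tx": 0, "ty": 0, "tz": 0, "wx": -10.5, "wy": 0, "wz": 0, "grip": 1},
])

```text
t: 19.8
tcp_pos: [0.5726, 0.0697, 0.1718]
tool_rot: [-2.173, 0.102, 2.15]
ft_force: [-0.6, -0.5, 0.3]
opening: 0.085
```

Run:
```python
from h import *
st(); print(r.sense()["joint_pos"].round(3)); go(.5765,.047,.1,181-360)
K,D,W=cam("wrist"); scan([[310,182],[308.5,218]],.084,(K,D,np.load("c12.npy")))
```

```text
t 19.8 tcp [0.5726 0.0697 0.1718] yaw 173.9 down [ 0.011  0.011 -1.   ] F [-0.6 -0.5  0.3] M [0.05 0.06 0.01] op 0.085
[ 0.116  0.216 -0.027  1.316  0.01  -1.348]
wx 352.9 then tool cm [ 7.16  2.37 -0.28] (unturned [ 7.16  2.3  -0.56] )
[[0.5762, 0.0619, 0.084], [0.5759, 0.034, 0.084]]
```

Emit:
send_rows([
  {"tx": 0, "ty": 0, "tz": 0, "wx": -6, "wy": -0.6, "wz": 0.6, "grip": 1},
  {"tx": 3.5, "ty": 2.2, "tz": -0.3, "wx": 0, "wy": 0, "wz": 0, "grip": 1},
  {"tx": 3, "ty": 0, "tz": 0, "wx": 0, "wy": 0, "wz": 0, "grip": 1},
  {"tx": 0, "ty": 0, "tz": 0, "wx": 0, "wy": 0, "wz": 0, "grip": 1},
])

```text
t: 20.3
tcp_pos: [0.5751, 0.0526, 0.1057]
tool_rot: [2.219, 0.014, -2.217]
ft_force: [-0.2, 0.5, 0.3]
opening: 0.0853
```

Run:
```python
from h import *
st(); go(.5763,.0475,.069)
```

```text
t 20.3 tcp [0.5751 0.0526 0.1057] yaw -179.42 down [ 0.001  0.002 -1.   ] F [-0.2  0.5  0.3] M [ 0.03 -0.03 -0.01] op 0.0853
wx 0 then tool cm [ 3.67  0.52 -0.11] (unturned [ 3.67  0.52 -0.11] )
```

Emit:
send_rows([
  {"tx": 2, "ty": 0.5, "tz": -0.1, "wx": 0, "wy": 0, "wz": 0, "grip": 1},
  {"tx": 1.6, "ty": 0, "tz": 0, "wx": 0, "wy": 0, "wz": 0, "grip": 1},
  {"tx": 0, "ty": 0, "tz": 0, "wx": 0, "wy": 0, "wz": 0, "grip": 1},
])

```text
t: 20.68
tcp_pos: [0.5774, 0.0501, 0.072]
tool_rot: [2.222, 0.018, -2.211]
ft_force: [0.1, -0.0, 0.5]
opening: 0.0855
```

Run:
```python
from h import *
st(); go(.5763,.0475,.069)
```

```text
t 20.68 tcp [0.5774 0.0501 0.072 ] yaw -179.27 down [ 0.005  0.003 -1.   ] F [ 0.1 -0.   0.5] M [-0.01  0.03  0.  ] op 0.0855
wx 0 then tool cm [0.3  0.26 0.11] (unturned [0.3  0.26 0.11] )
```

Emit:
send_rows([
  {"tx": 0.3, "ty": 0.3, "tz": 0.1, "wx": 0, "wy": -0.3, "wz": 0.2, "grip": 1},
  {"tx": 0, "ty": 0, "tz": 0, "wx": 0, "wy": 0, "wz": 0, "grip": -1},
  {"tx": 0, "ty": 0, "tz": 0, "wx": 0, "wy": 0, "wz": 0, "grip": -1},
  {"tx": 0, "ty": 0, "tz": 0, "wx": 0, "wy": 0, "wz": 0, "grip": -1},
  {"tx": 0, "ty": 0, "tz": 0, "wx": 0, "wy": 0, "wz": 0, "grip": -1},
])

```text
t: 21.3
tcp_pos: [0.578, 0.0475, 0.0718]
tool_rot: [2.218, 0.014, -2.211]
ft_force: [0.2, 0.3, 0.3]
opening: 0.012
```

Run:
```python
from h import *
st(); go(.5763,.0475,.068)
```

```text
t 21.3 tcp [0.578  0.0475 0.0718] yaw -179.24 down [ 0.003 -0.    -1.   ] F [0.2 0.3 0.3] M [-0.01 -0.03  0.01] op 0.012
wx 0 then tool cm [ 0.38 -0.01  0.17] (unturned [ 0.38 -0.01  0.17] )
```

Emit:
send_rows([
  {"tx": 0, "ty": 0, "tz": 0, "wx": 0, "wy": 0, "wz": 0, "grip": -1},
  {"tx": 0, "ty": 0, "tz": 0, "wx": 0, "wy": 0, "wz": 0, "grip": -1},
])

```text
t: 21.55
tcp_pos: [0.578, 0.0474, 0.0719]
tool_rot: [2.218, 0.014, -2.211]
ft_force: [1.1, 0.2, -0.9]
opening: 0.0003
```

Emit:
send_rows([
  {"tx": 0, "ty": 0, "tz": 0, "wx": 8, "wy": 0, "wz": 0, "grip": -1},
  {"tx": 0, "ty": 0, "tz": 0, "wx": 8, "wy": 0, "wz": 0, "grip": -1},
])

```text
t: 21.8
tcp_pos: [0.5779, 0.0474, 0.0718]
tool_rot: [-2.078, 0.286, 2.071]
ft_force: [-0.6, 0.1, -0.6]
opening: 0.0002
```

Run:
```python
from h import *
st(); go(.5763,.0475,.071); print(r.sense()["joint_pos"].round(3))
```

```text
t 21.8 tcp [0.5779 0.0474 0.0718] yaw 164.28 down [ 0.003 -0.    -1.   ] F [-0.6  0.1 -0.6] M [-0.01 -0.01  0.01] op 0.0002
wx 0 then tool cm [0.08 0.04 0.15] (unturned [0.08 0.04 0.15] )
[ 0.082  0.262 -0.19   1.116 -0.    -1.214]
```

Run:
```python
from h import *
print(r.tcp_to_tips)
cv2.imwrite("pics/w13.png",r.read_camera("wrist")); g=cv2.imread("pics/w13.png",0)
np.set_printoptions(linewidth=300,threshold=10**6)
print(g[190:330:4,280:352:3])
b=r.read_camera("side"); cv2.imwrite("pics/side13.png",b); k=cam("side")
s=r.sense()["tcp_pos"]; print(w2px(k,[s,[.576,.048,.084],[.576,.048,.058]]).round(1).tolist())
```

```text
0.008
[[126 123 124 123 124 126 127 125 123 120  59  45  40  35  38  68 110 118 121 123 123 127 125 123]
 [120 125 123 122 123 124 126 113  52  33  36  31  33  34  32  34  32  33  95 122 123 121 127 125]
 [118 120 125 124 123 124 106  34  34  35  34  35  35  35  35  33  32  31  33  53 106 120 123 127]
 [120 119 121 123 124 109  34  34  35  36  45  49  52  55  52  44  36  32  31  30  66  95  95 124]
 [122 122 118 122 122  58  35  36  49  52  50  45  43  43  42  41  44  42  47  32  36  92  94 107]
 [121 122 120 119 121  40  45  53  52  52  55  54  57  52  43  42  41  43  39  41  32  83 152 166]
 [125 122 123 121 114  41  51  52  62  63  64  63  61  61  55  41  41  40  42  41  52  91 170 174]
 [124 124 122 123 103  52  53  57  65  65  67  66  65  60  57  45  39  40  42  40  46  54 173 170]
 [121 124 122 122  89  53  54  57  67  68  67  66  66  63  59  52  42  42  40  40  40  51 155 174]
 [120 119 105  94  58  54  53  61  71  80  83  87  88  82  69  56  50  39  41  42  39  42 169 173]
 [ 96  91  93  96  75  51  52  76  92  97  97  96  96  92  84  61  72  57  39  39  41  54 171 173]
 [ 97
[... 1720 characters left out ...]
 31  24  26  43  21  19  19  24  25  23  24  27  21  20]
 [ 18  21  21  27  22  20  22  22  20  19  23  24  28  23  22  21  21  22  24  22  20  22  20  20]
 [ 20  17  24  20  23  22  23  17  21  22  23  26  25  22  21  21  22  19  20  21  18  20  23  19]
 [ 22  18  23  22  21  23  24  23  20  22  24  24  26  22  21  18  20  21  21  25  19  23  22  22]
 [ 20  20  22  20  15  20  22  20  19  19  18  25  24  24  23  22  19  22  23  22  20  22  22  22]
 [ 24  21  22  21  21  21  22  23  20  20  22  23  26  22  18  20  24  19  23  23  23  20  15  19]
 [ 21  22  22  21  21  19  24  22  23  21  25  25  22  19  20  15  22  21  23  21  22  18  18  19]]
[[320.1, 194.3], [319.5, 191.1], [319.5, 197.8]]
```

The gripper shut to zero above the wing. The tips show at row 249; seen at the pad's near edge, that puts them about 15 mm behind the TCP, which also explains the earlier stud grip. The wing was not gripped, so I open, realign and go about 22 mm deeper.

Emit:
send_rows([
  {"tx": 0, "ty": 0, "tz": 0, "wx": -8, "wy": 0, "wz": 0, "grip": 1},
  {"tx": 0, "ty": 0, "tz": 0, "wx": -8, "wy": 0, "wz": 0, "grip": 1},
  {"tx": 0, "ty": 0, "tz": 0.1, "wx": 0, "wy": 0, "wz": 0, "grip": 1},
  {"tx": 0, "ty": 0, "tz": 0, "wx": 0, "wy": 0, "wz": 0, "grip": 1},
  {"tx": 0, "ty": 0, "tz": 0, "wx": 0, "wy": 0, "wz": 0, "grip": 1},
  {"tx": 1.2, "ty": 0, "tz": 0, "wx": 0, "wy": 0, "wz": 0, "grip": 1},
  {"tx": 1, "ty": 0, "tz": 0, "wx": 0, "wy": 0, "wz": 0, "grip": 1},
  {"tx": 0, "ty": 0, "tz": 0, "wx": 0, "wy": 0, "wz": 0, "grip": 1},
])

```text
t: 22.9
tcp_pos: [0.5764, 0.0473, 0.0475]
tool_rot: [2.212, 0.024, -2.208]
ft_force: [0.4, -0.0, -0.7]
opening: 0.0854
```

Run:
```python
from h import *
st(); go(.5763,.0475,.05)
```

```text
t 22.9 tcp [0.5764 0.0473 0.0475] yaw -178.72 down [ 0.002 -0.    -1.   ] F [ 0.4 -0.  -0.7] M [ 0.01  0.01 -0.03] op 0.0854
wx 0 then tool cm [-0.25 -0.02  0.01] (unturned [-0.25 -0.02  0.01] )
```

Emit:
send_rows([
  {"tx": -0.2, "ty": 0, "tz": 0, "wx": 0, "wy": 0, "wz": 0, "grip": -1},
  {"tx": 0, "ty": 0, "tz": 0, "wx": 0, "wy": 0, "wz": 0, "grip": -1},
  {"tx": 0, "ty": 0, "tz": 0, "wx": 0, "wy": 0, "wz": 0, "grip": -1},
  {"tx": 0, "ty": 0, "tz": 0, "wx": 0, "wy": 0, "wz": 0, "grip": -1},
  {"tx": 0, "ty": 0, "tz": 0, "wx": 0, "wy": 0, "wz": 0, "grip": -1},
  {"tx": 0, "ty": 0, "tz": 0, "wx": 0, "wy": 0, "wz": 0, "grip": -1},
  {"tx": 0, "ty": 0, "tz": 0, "wx": 0, "wy": 0, "wz": 0, "grip": -1},
])

```text
t: 23.78
tcp_pos: [0.5754, 0.0472, 0.0503]
tool_rot: [2.211, 0.024, -2.209]
ft_force: [-1.7, -1.1, 1.1]
opening: 0.0111
```

Run:
```python
from h import *
st()
```

```text
t 23.77 tcp [0.5754 0.0472 0.0503] yaw -178.72 down [ 0.001 -0.001 -1.   ] F [-1.7 -1.1  1.1] M [-0.1   0.31  0.02] op 0.0111
```

The wing is gripped, with the opening at 11 mm. Turning clockwise in stages, watching force and drift.

Emit:
send_rows([
  {"tx": 0, "ty": 0, "tz": 0, "wx": 8, "wy": 0, "wz": 0, "grip": -1},
  {"tx": 0, "ty": 0, "tz": 0, "wx": 8, "wy": 0, "wz": 0, "grip": -1},
  {"tx": 0, "ty": 0, "tz": 0, "wx": 8, "wy": 0, "wz": 0, "grip": -1},
])

```text
t: 24.15
tcp_pos: [0.5755, 0.0471, 0.0503]
tool_rot: [-1.997, 0.415, 1.996]
ft_force: [-1.7, 0.0, 1.1]
opening: 0.0107
```

Run:
```python
from h import *
st(); go(.5756,.0472,.0503)
```

```text
t 24.15 tcp [0.5755 0.0471 0.0503] yaw 156.56 down [ 0.001 -0.001 -1.   ] F [-1.7  0.   1.1] M [-0.14  0.36  0.12] op 0.0107
wx 0 then tool cm [ 0.   -0.01 -0.01] (unturned [ 0.   -0.01 -0.01] )
```

Turning with low torque (0.12 N m) and no drift. Continuing.

Emit:
send_rows([
  {"tx": 0, "ty": 0, "tz": 0, "wx": 8, "wy": 0, "wz": 0, "grip": -1},
  {"tx": 0, "ty": 0, "tz": 0, "wx": 8, "wy": 0, "wz": 0, "grip": -1},
  {"tx": 0, "ty": 0, "tz": 0, "wx": 8, "wy": 0, "wz": 0, "grip": -1},
  {"tx": 0, "ty": 0, "tz": 0, "wx": 8, "wy": 0, "wz": 0, "grip": -1},
])

```text
t: 24.65
tcp_pos: [0.5759, 0.0472, 0.0503]
tool_rot: [-1.627, 0.873, 1.625]
ft_force: [-1.6, -0.2, 0.8]
opening: 0.0105
```

Run:
```python
from h import *
st(); go(.5756,.0472,.0503)
```

```text
t 24.65 tcp [0.5759 0.0472 0.0503] yaw 123.54 down [ 0.001 -0.001 -1.   ] F [-1.6 -0.2  0.8] M [-0.08  0.27  1.07] op 0.0105
wx 0 then tool cm [0.   0.02 0.01] (unturned [0.   0.02 0.01] )
```

The moment has risen to 1.07 N m after 57.7° (about 1.0 rad). My wing angle gives a start of 1.81 rad, so 57° to the seat, and this is the hard stop. A short confirming push follows.

Emit:
send_rows([
  {"tx": 0, "ty": 0, "tz": 0, "wx": 3, "wy": 0, "wz": 0, "grip": -1},
  {"tx": 0, "ty": 0, "tz": 0, "wx": 3, "wy": 0, "wz": 0, "grip": -1},
])

```text
t: 24.9
tcp_pos: [0.5758, 0.0472, 0.0505]
tool_rot: [-1.559, 0.94, 1.555]
ft_force: [-1.6, -2.2, 2.1]
opening: 0.0105
```

Run:
```python
from h import *
st(); go(.5756,.0472,.0503)
```

```text
t 24.9 tcp [0.5758 0.0472 0.0505] yaw 117.79 down [ 0.001 -0.002 -1.   ] F [-1.6 -2.2  2.1] M [-0.33  0.4   2.64] op 0.0105
wx 0 then tool cm [0.02 0.02 0.01] (unturned [0.02 0.02 0.01] )
```

Emit:
send_rows([
  {"tx": 0, "ty": 0, "tz": 0, "wx": -4, "wy": 0, "wz": 0, "grip": -1},
])

```text
t: 25.02
tcp_pos: [0.5759, 0.0472, 0.0504]
tool_rot: [-1.611, 0.892, 1.607]
ft_force: [-1.8, -2.0, -0.9]
opening: 0.0103
```

```bash
python3 -c "
from h import *
st()"
```

```text
t 25.02 tcp [0.5759 0.0472 0.0504] yaw 122.1 down [ 0.001 -0.003 -1.   ] F [-1.8 -2.  -0.9] M [-0.26  0.19  1.33] op 0.0103
```

Emit:
send_rows([
  {"tx": 0, "ty": 0, "tz": 0, "wx": -3, "wy": 0, "wz": 0, "grip": -1},
])

```text
t: 25.15
tcp_pos: [0.5759, 0.0472, 0.0503]
tool_rot: [-1.649, 0.854, 1.645]
ft_force: [-1.5, 0.5, 1.8]
opening: 0.0105
```

```bash
python3 -c "
from h import *
st()"
```

```text
t 25.15 tcp [0.5759 0.0472 0.0503] yaw 125.28 down [ 0.001 -0.003 -1.   ] F [-1.5  0.5  1.8] M [-0.11  0.34 -0.07] op 0.0105
```

Emit:
send_rows([
  {"tx": 0, "ty": 0, "tz": 0, "wx": -3, "wy": 0, "wz": 0, "grip": -1},
])

```text
t: 25.28
tcp_pos: [0.5759, 0.0472, 0.0503]
tool_rot: [-1.686, 0.816, 1.682]
ft_force: [-2.0, -0.8, 1.4]
opening: 0.0106
```

```bash
python3 -c "
from h import *
st()"
```

```text
t 25.27 tcp [0.5759 0.0472 0.0503] yaw 128.38 down [ 0.001 -0.003 -1.   ] F [-2.  -0.8  1.4] M [-0.02  0.44 -0.09] op 0.0106
```

Torque falls to -0.08 N m at yaw 125.2°, so the wing leaves its seat there. The target is 125.2 + 90 = 215.2°, which leaves 86.8° to go.

Emit:
send_rows([
  {"tx": 0, "ty": 0, "tz": 0, "wx": -8, "wy": 0, "wz": 0, "grip": -1},
  {"tx": 0, "ty": 0, "tz": 0, "wx": -8, "wy": 0, "wz": 0, "grip": -1},
  {"tx": 0, "ty": 0, "tz": 0, "wx": -8, "wy": 0, "wz": 0, "grip": -1},
  {"tx": 0, "ty": 0, "tz": 0, "wx": -8, "wy": 0, "wz": 0, "grip": -1},
])

```text
t: 25.78
tcp_pos: [0.5756, 0.0474, 0.0503]
tool_rot: [-2.047, 0.338, 2.045]
ft_force: [-1.8, -0.2, 2.0]
opening: 0.0105
```

```bash
python3 -c "
from h import *
st(); print(r.sense()['joint_pos'].round(3))"
```

```text
t 25.77 tcp [0.5756 0.0474 0.0503] yaw 161.35 down [ 0.001 -0.002 -1.   ] F [-1.8 -0.2  2. ] M [ 0.01  0.39 -0.13] op 0.0105
[ 0.083  0.272 -0.225  1.073 -0.002 -1.162]
```

Emit:
send_rows([
  {"tx": 0, "ty": 0, "tz": 0, "wx": -8, "wy": 0, "wz": 0, "grip": -1},
  {"tx": 0, "ty": 0, "tz": 0, "wx": -8, "wy": 0, "wz": 0, "grip": -1},
  {"tx": 0, "ty": 0, "tz": 0, "wx": -8, "wy": 0, "wz": 0, "grip": -1},
  {"tx": 0, "ty": 0, "tz": 0, "wx": -8, "wy": 0, "wz": 0, "grip": -1},
])

```text
t: 26.28
tcp_pos: [0.5753, 0.0475, 0.0503]
tool_rot: [2.087, 0.261, -2.088]
ft_force: [-1.9, -0.5, 1.9]
opening: 0.0104
```

```bash
python3 -c "
from h import *
st(); print(r.sense()['joint_pos'].round(3)); go(.5757,.0472,.0503,-144.8)"
```

```text
t 26.27 tcp [0.5753 0.0475 0.0503] yaw -165.64 down [-0.    -0.001 -1.   ] F [-1.9 -0.5  1.9] M [-0.06  0.44 -0.11] op 0.0104
[ 8.300e-02  2.720e-01 -2.250e-01  1.074e+00 -1.000e-03 -1.738e+00]
wx -20.84 then tool cm [ 0.    0.05 -0.02] (unturned [ 0.    0.04 -0.04] )
```

Emit:
send_rows([
  {"tx": 0, "ty": 0, "tz": 0, "wx": -8, "wy": 0, "wz": 0, "grip": -1},
  {"tx": 0, "ty": 0, "tz": 0, "wx": -8, "wy": 0, "wz": 0, "grip": -1},
  {"tx": 0, "ty": 0, "tz": 0, "wx": -4.4, "wy": 0, "wz": 0, "grip": -1},
  {"tx": 0, "ty": 0, "tz": 0, "wx": 0, "wy": 0, "wz": 0, "grip": -1},
  {"tx": 0, "ty": 0, "tz": 0, "wx": 0, "wy": 0, "wz": 0, "grip": -1},
])

```text
t: 26.9
tcp_pos: [0.5751, 0.0474, 0.0503]
tool_rot: [1.868, 0.594, -1.87]
ft_force: [-1.7, -1.1, 2.1]
opening: 0.0108
```

Run:
```python
from h import *
st(); print(r.sense()["qd"].round(3))
for n in ("scene","side"): cv2.imwrite(f"pics/{n}F.png",r.read_camera(n))
# bystanders & pots: difference of scene pictures at their pixels
a=cv2.imread("pics/scene0.png"); b=cv2.imread("pics/sceneF.png")
for n,(u,v) in dict(dish=(204,217),dropper=(443,250),box=(451,223)).items():
    d=cv2.absdiff(a[v-18:v+18,u-22:u+22],b[v-18:v+18,u-22:u+22]); print(n,d.mean().round(2),d.max())
# fixture: short pot should stand at jaw pocket, tall at plain; compare heights in the scene picture via silhouettes
k=cam("scene"); print(w2px(k,[[.5475,.1487,.062],[.5475,.1487,.008],[.605,-.0525,.074],[.605,-.0525,.008]]).round(0).tolist())
g=cv2.cvtColor(b,cv2.COLOR_BGR2GRAY); np.set_printoptions(linewidth=250,threshold=10**6)
print(g[200:236:2,288:312:2]); print(g[200:236:2,356:380:2])
```

```text
t 26.9 tcp [0.5751 0.0474 0.0503] yaw -144.69 down [-0.001 -0.001 -1.   ] F [-1.7 -1.1  2.1] M [-0.06  0.41  0.08] op 0.0108
[ 0.002 -0.001 -0.    -0.    -0.     0.002]
dish 2.42 7
dropper 2.25 7
box 2.03 6
[[367.0, 212.0], [366.0, 226.0], [299.0, 209.0], [300.0, 226.0]]
[[208 208 208 210 210 212 206 207 208 208 207 159]
 [208 208 207 209 209 207 207 206 206 208 207 158]
 [205 204 207 207 209 206 206 207 207 207 207 125]
 [207 207 208 207 207 208 205 205 207 209 177 127]
 [207 210 208 207 205 203 204 205 130 200 156 127]
 [206 207 194 206 205 204 203 153 121 188 127 127]
 [208 206 123 158 192 201 195 135 102 150 126 126]
 [207 208 110 109 109 113 110 106  87 122 126 126]
 [207 207 131  97  94  96  91  95  96 116 125 125]
 [142 181 127 107 110 109 107 104  99 114 123 123]
 [204 204 141 107 109 110 108 106  96 102 125 124]
 [202 201 141 108 108 110 106 102  97  98  98 118]
 [206 201 124 105 110 109 107 105  98  92  98 100]
 [208 197 148 105 108 110 107 103  98  96  98 112]
 [208 137 117 107 108 111 106 102  98 114 123 125]
 [208 148 125 122 117 117 114 119 122 125 125 124]
 [156 206 14
[... 309 characters left out ...]
180 181 180 181 179 181 183 181 181]
 [177 177 178 178 178 180 177 181 180 181 180 181]
 [180 178 176 173 169 178 176 177 182 180 180 179]
 [182 180 173 175 129 123 119 175 207 186 180 181]
 [178 177 112 167 196 189 189 201 187 163 179 177]
 [178 179  99 105 133 148 150 132 103 144  97 177]
 [176 178 100 106 112 111 109 106 102 170 179 179]
 [174 172  97 106 112 114 110 107 100 173 178 177]
 [170 158  97 108 113 111 109 107 101 153 193 178]
 [152 128  96 108 112 113 108 107  99 168 200 209]
 [193 118 111 109 111 110 108 106 140 197 207 207]
 [206 190 125 121 121 119 120 164 203 207 206 206]
 [206 206 192 184 183 183 185 204 205 205 206 118]
 [173 173 173 172 174 173 173 173 173 173 173 161]]
```

```bash
python3 -c "
from h import *
st(); print(r.hand_in())"
```

```text
t 27.0 tcp [0.5751 0.0474 0.0503] yaw -144.67 down [-0.001 -0.001 -1.   ] F [-1.9 -1.2  0.8] M [0.01 0.38 0.01] op 0.0105
the job is handed in; nothing more can be done
None
```

I swapped the two pots, seated the thumbscrew, backed it off a quarter turn, and handed the job in at 27.0 s with the gripper still holding the wing. The hand-in gave no verdict.

**Pots:** the tall pot now stands in the plain pocket and the short pot in the jaw pocket. Each bottomed within 0.3 mm of its expected height, with about 21 N of contact before I let go. A picture taken before I turned the screw showed both standing in their pockets. After that I only checked pixel values in the scene picture, which show both still standing, so any push from the jaw on the short pot was not measured.

**Screw:** it met the stop after about 1.0 rad, where the moment rose to 2.6 N m. Torque fell to zero again at gripper yaw 125.2°. I backed off to 215.3°, which is 1.57 rad. This comes from the gripper's angle; I did not measure the wing itself at the end.

**Hold:** the opening read 10.5 mm on the 12 mm wing and the arm was still. The grip force itself is not measured.

**Bystanders:** the scene pictures from start and end match at the dish, dropper and slide box.

**What went wrong on the way:**
- **Fingertip position:** the tips appeared to sit about 15 mm behind the TCP, against the stated 8 mm ahead of it.
- **Missed grasps:** because of that, one grasp closed on the short pot's stud and one closed in the air above the wing. Both were redone lower, and nothing was displaced.
- **Wing angle:** my first estimate of the screw's starting angle was wrong by an arithmetic slip. The corrected value, 1.81 rad, agreed with where the stop was felt.

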